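# Bring the carrier round the paste tin, zero the counter and stack the case layers

## Robot

A 6-joint arm with a two-finger parallel gripper is mounted at the origin on the work surface. World frame = base frame: x ahead of the robot, y to its left, z up, the work surface at z = 0. Lengths are in m, angles in rad, forces in N, time in s.
With the tool pointing down it reaches from about 0.35 to 0.775 m from the base axis. Payload 5.5 kg.
Tool frame: the origin (TCP) lies on the centre line of the jaws, within the pads' length; the fingertips stand 8 mm ahead of it and the grasp point (between the pads) lies 11 mm behind it; z points along the fingers, y is the direction in which the jaws open and shut (so a half turn about z gives the same grasp; the last joint's range is limited). The gripper opens to 85 mm and grips with 20 to 120 N. Pads are 22 mm wide; open, the fingers measure 114 mm over their backs; the gripper's body (76 mm by 85 mm) begins 54 mm behind the grasp point. The pads swing forward as they close: fully open they stand 13 mm farther back than shut.
Start: joints at [1.059, 0.313, 0.046, 1.304, 0, 1.431], TCP at [0.209, 0.536, 0.239] pointing down, gripper open.
Joint ranges: [-2.76, 2.76], [-0.86, 1.69], [-1.03, 1.26], [-2.2, 2.34], [-1.47, 1.5], [-3.14, 3.14]. Speed limits (rad/s): [2.57, 2.57, 3.14, 3.14, 3.14, 3.14].

## Interface

Orientations are given as a unit quaternion [w, x, y, z].
In Python, from workcell import env gives the robot as it stands. The module is installed in compiled form; this text tells all that it offers.
- The arm moves only by the tool play_rows, never from a script. Its argument "steps" is a list of rows, each an object with "claw": the closure in counts, from 0 (fully open) to 255 (shut); "dp": the shift along the tool's x, y, z in m, a list of three; "angular": the turn, a rotation vector about the tool's x, y, z in degrees, a list of three. In form: [{"claw": claw, "dp": [dx, dy, dz], "angular": [wx, wy, wz]}, ...]. A call has exactly 8 rows; each row shifts and turns the commanded pose from where the row before left it, along the tool's axes as they then stand; what a row does not reach is not made up. A row lasts 1/12 s, in which the tool goes at most 41.7 mm and 7.16 degrees, less where a joint would pass 70% of its speed; a pose out of reach is approached as far as the arm can. A call is refused whole if a number of a shift passes 0.0417 or a number of a turn 7.16, either way. A call with a gripper value outside its range is refused whole. The fingers move at their own pace and stop on an object; "force" is the grip in N (left out, the last holds). Time passes only in rows, so rows that do not move let the fingers close, or fill a call up. It gives the time, the measured TCP pose, the force and the opening at its end, in the units of the state.
- env.get_state(): the state, without advancing time (a new reading comes with each control period).
- env.read_camera(name): name is "scene" or "side" or "wrist"; returns (picture, depth): 480x640x3 uint8, red, green, blue; 480x640 float32, m along the optical axis (not along the pixel's ray), 0 where there is no reading.
- env.calibration(name): a dict with "fx", "fy", "cx", "cy" (pixels), "world_from_camera" (4x4, takes a point from camera to world coordinates); the wrist camera has in their place "hand_eye" (4x4, takes a point from camera to tool coordinates, whose origin is the TCP and whose axes are the flange's). Camera axes: x right, y down, z forward; pixel columns grow to the right and rows downward; lengths in m; the calibration is good to about 2 mm. A picture is of the moment at which its call begins: read the wrist's pose just before it. calibration takes no time and is no camera call.
- env.hand_in(): hands the job in, once; it reports no verdict.
The state is a dict: "clock": time; "joint_pos": joint angles; "qvel": joint speeds; "tau": joint torques, N m; "tcp_pos": TCP position; "orientation": TCP orientation; "wrist_force": force on the tool from outside, world axes, zero at the start; "ft_torque": the same for the moment, N m; "finger_gap": finger opening in m.
Only numpy, scipy, OpenCV 4.12 (cv2) and the standard library are available. Lean on these libraries where they do the work, as an engineer would, in place of code of your own. Each camera call takes 0.05 s, during which the arm holds its last target. There are 200 camera calls.

## Task

Slide the orange carrier along the bench, without lifting it, past the screwed-down paste tin and solder spool and into the blue outline, with neither the carrier nor the gripper touching the tin or spool, and turn the counter knob back to its zero stop for the new case. Then stack every case layer that is there on the carrier, square over its painted rectangle, in the order black, blue, yellow, red from the bottom, pressing down on each one on the stack with about 5 N for half a second to feel that it lies flat before adding the next. Leave the flux jar, wire spool and circuit board alone.

Things in the scene. Friction and masses are not known exactly. Their poses are not given: they have to be found in the camera images.
- carrier: loose square orange-coated aluminium carrier plate, 80 x 80 x 12 mm, about 250 g, no handle, too wide for most grippers; starts flat on the bench to the robot's right. A thin black painted rectangle on top (70 x 50 mm outside, 70 along x) shows where the layers lie. Origin: centre of its underside; x and y along its sides; stack layers with their x along the carrier's x and their centres over its centre
- bay: flat square outline of blue tape on the bench (inside 96 x 96 mm, outside 108 x 108 mm), the assembly bay; can be slid and driven over. Origin: its centre at bench height; x and y along its sides, roughly the world's x and y
- layer_black: black plastic case layer (the lowest of the stacking order), a flat solid rectangular plate 64 x 44 x 10 mm, about 45 g, grey inlay and four brass dots on top. Origin: centre of its underside; x along the 64 mm length, y along the 44 mm width, z up through the thickness. Starts flat on the bench, to the robot's left. May be absent
- layer_blue: blue plastic case layer (goes above black), a flat solid rectangular plate 64 x 44 x 10 mm, about 45 g, grey inlay and four brass dots on top. Origin: centre of its underside; x along the 64 mm length, y along the 44 mm width, z up through the thickness. Starts flat on the bench, to the robot's left. May be absent
- layer_yellow: yellow plastic case layer (goes above black and blue), a flat solid rectangular plate 64 x 44 x 10 mm, about 45 g, grey inlay and four brass dots on top. Origin: centre of its underside; x along the 64 mm length, y along the 44 mm width, z up through the thickness. Starts flat on the bench, to the robot's left. May be absent
- layer_red: red plastic case layer (the last, goes above all others), a flat solid rectangular plate 64 x 44 x 10 mm, about 45 g, grey inlay and four brass dots on top. Origin: centre of its underside; x along the 64 mm length, y along the 44 mm width, z up through the thickness. Starts flat on the bench, to the robot's left. May be absent
- paste_tin: round steel tin of amber solder paste, 64 mm across, 30 mm tall, screwed to the bench between the carrier's start and the bay. Origin: centre of its underside
- spool_stand: white-flanged spool of grey solder, axis upright, 60 mm across, 42 mm tall, screwed to the bench about 90 mm nearer to or farther from the robot than the paste tin (in x); no room for the carrier between them. Origin: centre of its underside
- lane_mark: flat strip of yellow tape, 30 x 100 mm (long side along y), on the bench on the other side of the paste tin from the solder spool, its centre about 90 mm from the tin's: it marks the side on which the carrier has free passage; can be slid and driven over. For 20 mm of air keep the carrier's centre 92 mm or more in x from the tin's centre. Origin: its centre at bench height
- counter_base: fixed grey counter box, 76 x 76 x 24 mm, white dial on top with black ticks and a thicker red zero tick on its -x edge, at the robot's right. Origin: centre of its underside
- counter_grip (a point): point on the vertical axis of the counter's knob, 53 mm above the bench, where to grip. The black knob carries an upright bar 42 mm long, 14 mm wide, from 33 to 63 mm above the bench; a white line on the bar's top marks its pointing end
- counter (a joint): angle of the counter knob in rad: 0 at its zero stop, up to 3.7, growing clockwise seen from above. At 0 the bar lies along the counter box's x with the white line at the -x end, at the red tick; at value q the bar is turned q clockwise from there. Turn it counter-clockwise, seen from above, to bring it to the stop; it turns lightly and stays where it is left
- flux_jar: loose amber jar with green cap, 56 mm across, 45 mm tall, bystander. Origin: centre of its underside
- wire_spool: loose white-flanged spool of red wire, 60 mm across, 42 mm tall, bystander. Origin: centre of its underside
- board: loose green circuit board 70 x 95 x 6 mm with black parts on it, bystander. Origin: centre of its underside
There are look-alikes about, which are no part of the job. Several things have the shape of the layer_yellow; the one meant has the colours described above.

How it is judged:
On the way, in this order (a step that is already met when the one before it is completed fails the run):
1. the carrier lies inside the blue outline and the counter knob is back at its zero stop, before any layer is put on the carrier (x of carrier in the frame of bay between -0.014 and 0.014 m and y of carrier in the frame of bay between -0.014 and 0.014 m and angle between the x axis of carrier and the x axis of bay, either way round below 0.2 rad and value of joint counter below 0.08 rad and horizontal distance between each of layer_black, layer_blue, layer_yellow, layer_red and carrier above 0.05 m), for 0.3 s.
2. the black layer lies flat and square on the stack and is pressed down with more than 2.5 N, with no later layer within 50 mm of it yet (x of layer_black in the frame of carrier between -0.008 and 0.008 m and y of layer_black in the frame of carrier between -0.008 and 0.008 m and angle between the x axis of layer_black and the x axis of carrier, either way round below 0.15 rad and angle between layer_black's own z axis and vertical below 0.06 rad and contact force between layer_black and carrier above 2.5 N and horizontal distance between each of layer_blue, layer_yellow, layer_red and layer_black above 0.05 m), for 0.2 s.
3. the blue layer lies flat and square on the stack and is pressed down with more than 2.5 N, with no later layer within 50 mm of it yet (x of layer_blue in the frame of carrier between -0.008 and 0.008 m and y of layer_blue in the frame of carrier between -0.008 and 0.008 m and angle between the x axis of layer_blue and the x axis of carrier, either way round below 0.15 rad and angle between layer_blue's own z axis and vertical below 0.06 rad and (contact force between layer_blue and carrier above 2.5 N or contact force between layer_blue and layer_black above 2.5 N) and horizontal distance between each of layer_yellow, layer_red and layer_blue above 0.05 m), for 0.2 s.
4. the yellow layer lies flat and square on the stack and is pressed down with more than 2.5 N, with no later layer within 50 mm of it yet (x of layer_yellow in the frame of carrier between -0.008 and 0.008 m and y of layer_yellow in the frame of carrier between -0.008 and 0.008 m and angle between the x axis of layer_yellow and the x axis of carrier, either way round below 0.15 rad and angle between layer_yellow's own z axis and vertical below 0.06 rad and (contact force between layer_yellow and carrier above 2.5 N or contact force between layer_yellow and layer_black above 2.5 N or contact force between layer_yellow and layer_blue above 2.5 N) and horizontal distance between layer_red and layer_yellow above 0.05 m), for 0.2 s.
5. the red layer lies flat and square on the stack and is pressed down with more than 2.5 N, with no later layer within 50 mm of it yet (x of layer_red in the frame of carrier between -0.008 and 0.008 m and y of layer_red in the frame of carrier between -0.008 and 0.008 m and angle between the x axis of layer_red and the x axis of carrier, either way round below 0.15 rad and angle between layer_red's own z axis and vertical below 0.06 rad and (contact force between layer_red and carrier above 2.5 N or contact force between layer_red and layer_black above 2.5 N or contact force between layer_red and layer_blue above 2.5 N or contact force between layer_red and layer_yellow above 2.5 N)), for 0.2 s.
At the end, for the whole second after the job is handed in: Carrier inside the blue outline (centre within 14 mm per axis, turned under 0.2 rad), counter below 0.08 rad, every layer present at rest and flat on the carrier in the order black, blue, yellow, red from the bottom, each within 8 mm of its centre per axis and 0.15 rad of square (x of carrier in the frame of bay between -0.014 and 0.014 m and y of carrier in the frame of bay between -0.014 and 0.014 m and angle between the x axis of carrier and the x axis of bay, either way round below 0.2 rad and value of joint counter below 0.08 rad and x of layer_black in the frame of carrier between -0.008 and 0.008 m and y of layer_black in the frame of carrier between -0.008 and 0.008 m and angle between the x axis of each of layer_black, layer_blue, layer_yellow, layer_red and the x axis of carrier, either way round below 0.15 rad and angle between each of layer_black, layer_blue, layer_yellow, layer_red's own z axis and vertical below 0.06 rad and linear speed of each of layer_black, layer_blue, layer_yellow, layer_red, carrier below 0.02 m/s and z of each of layer_black, layer_blue, layer_yellow, layer_red in the frame of carrier above 0.009 m and x of layer_blue in the frame of carrier between -0.008 and 0.008 m and y of layer_blue in the frame of carrier between -0.008 and 0.008 m and z of each of layer_blue, layer_yellow, layer_red in the frame of layer_black above 0.007 m and x of layer_yellow in the frame of carrier between -0.008 and 0.008 m and y of layer_yellow in the frame of carrier between -0.008 and 0.008 m and z of each of layer_yellow, layer_red in the frame of layer_blue above 0.007 m and x of layer_red in the frame of carrier between -0.008 and 0.008 m and y of layer_red in the frame of carrier between -0.008 and 0.008 m and z of layer_red in the frame of layer_yellow above 0.007 m); the robot touches nothing.
It fails at once if the carrier touches the solder paste tin or the solder spool (contact force between carrier and paste_tin above 0.3 N or contact force between carrier and spool_stand above 0.3 N).
It fails at once if the gripper or arm touches the solder paste tin or the solder spool (contact force between any of the fingers, the arm and paste_tin above 1 N or contact force between any of the fingers, the arm and spool_stand above 1 N).
It fails at once if the carrier is lifted or tipped off the bench instead of being slid (height (world z) of carrier above 0.012 m or angle between carrier's own z axis and vertical above 0.2 rad).
It fails at once if the flux jar, wire spool or circuit board is moved more than 20 mm (distance of any of flux_jar, wire_spool, board from where it was at the start of the episode above 0.02 m).
Of layer_black, layer_blue, layer_yellow, layer_red only 2 to 4 are there at a start; the rules pass over those that are not, and their reading is None.
At some moment in a run one of layer_black, layer_blue, layer_yellow, layer_red may be knocked a few centimetres aside while the robot is not near it.
Once in a run the grip may slacken for a moment while it holds something.
It also fails if it takes over 210 s, if anything falls off the work surface, if the arm or the gripper's body presses on something with over 40 N, if the wrist force passes 120 N, or if a joint passes its speed limit or range.

## Working session

There is one attempt and no reset: what is moved stays moved. The work goes in short steps, Python scripts to look and compute and a tool call to move; the robot and the scene stay as the last step left them, time stands still between calls to the robot, and variables do not carry over. Pictures are saved under pics/ and viewed, about 12 in all and at most 16, crops included, and the job is handed in when it is done.

Besides the shell and the picture viewer there is one more tool, called by a JSON object that holds its "method" and its "body". play_rows: Moves the arm, as the interface text tells. Its arguments: {"type":"object","properties":{"steps":{"type":"array","items":{"type":"object","properties":{"claw":{"type":"number"},"dp":{"type":"array","items":{"type":"number"}},"angular":{"type":"array","items":{"type":"number"}}}}},"force":{"type":"number"}},"required":["steps"]}

```bash
mkdir -p pics
cat > h.py <<'E'
import numpy as np, cv2
from workcell import env
from scipy.spatial.transform import Rotation as R
def cam(name):
    s=env.get_state(); rgb,d=env.read_camera(name); c=env.calibration(name)
    if 'world_from_camera' in c: T=np.array(c['world_from_camera'])
    else:
        q=s['orientation']; W=np.eye(4); W[:3,:3]=R.from_quat([q[1],q[2],q[3],q[0]]).as_matrix(); W[:3,3]=s['tcp_pos']
        T=W@np.array(c['hand_eye'])
    v,u=np.mgrid[0:480,0:640]
    P=np.stack([(u-c['cx'])/c['fx']*d,(v-c['cy'])/c['fy']*d,d],-1)@T[:3,:3].T+T[:3,3]
    P[d==0]=np.nan
    return rgb,P
def save(rgb,f): cv2.imwrite('pics/'+f,cv2.cvtColor(rgb,cv2.COLOR_RGB2BGR))
def topdown(rgb,P,x0,x1,y0,y1,s=1000,zmin=-.01,zmax=.08):
    # orthographic map: image up=+x, left=+y
    m=np.isfinite(P[...,0])&(P[...,2]>zmin)&(P[...,2]<zmax)
    p=P[m];c=rgb[m];o=np.argsort(p[:,2]);p=p[o];c=c[o]
    H=int((x1-x0)*s);W=int((y1-y0)*s);im=np.zeros((H,W,3),np.uint8)
    r=((x1-p[:,0])*s).astype(int);k=((y1-p[:,1])*s).astype(int)
    g=(r>=0)&(r<H)&(k>=0)&(k<W);im[r[g],k[g]]=c[g];return im
E
python3 - <<'E'
from h import *
print(env.get_state())
for n in('scene','side','wrist'):
    rgb,P=cam(n);save(rgb,n+'0.png');np.savez('pics/'+n+'0.npz',rgb=rgb,P=P)
    print(n,np.round(np.array(env.calibration(n).get('world_from_camera',env.calibration(n).get('hand_eye'))),3).tolist(),env.calibration(n)['fx'])
E
```

```text
{'clock': 0.0, 'joint_pos': array([ 1.05941459e+00,  3.14021536e-01,  4.49887683e-02,  1.30357953e+00,
       -3.06512294e-05,  1.43118468e+00]), 'qvel': array([-3.48924050e-05, -5.61697437e-04,  8.36300966e-04,  1.52896140e-03,
       -2.51725166e-04,  9.60488753e-04]), 'tau': array([-4.18797072e-05, -4.80621314e+01,  2.98536354e+01,  1.94122188e-02,
       -2.03210511e-04,  2.13411880e-05]), 'tcp_pos': array([0.20866182, 0.5352837 , 0.23840082]), 'orientation': array([-2.75833749e-04,  1.84816313e-01,  9.82772662e-01, -8.65208486e-04]), 'wrist_force': array([ 0.14877377, -0.41097996,  0.08237492]), 'ft_torque': array([0.05596651, 0.01905181, 0.00668332]), 'finger_gap': 0.08580198144455967}
scene [[-0.391, 0.751, -0.532, 1.084], [0.92, 0.318, -0.228, 0.231], [-0.002, -0.578, -0.816, 0.846], [0.0, 0.0, 0.0, 1.0]] 441.52612461578724
side [[0.998, -0.04, 0.047, 0.522], [-0.061, -0.733, 0.678, -0.847], [0.008, -0.679, -0.734, 1.005], [0.0, 0.0, 0.0, 1.0]] 449.916730730014
wrist [[0.0, -0.96, -0.281, 0.073], [1.0, 0.0, -0.001, 0.0], [0.001, -0.281, 0.96, -0.135], [0.0, 0.0, 0.0, 1.0]] 363.5928370907759
```

View pics/scene0.png

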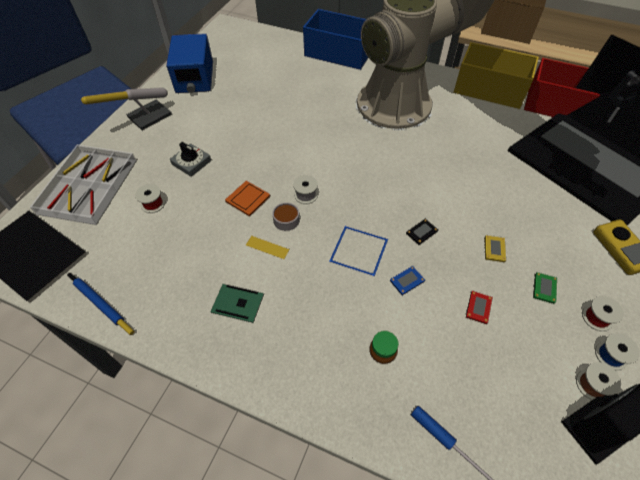

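View pics/side0.png

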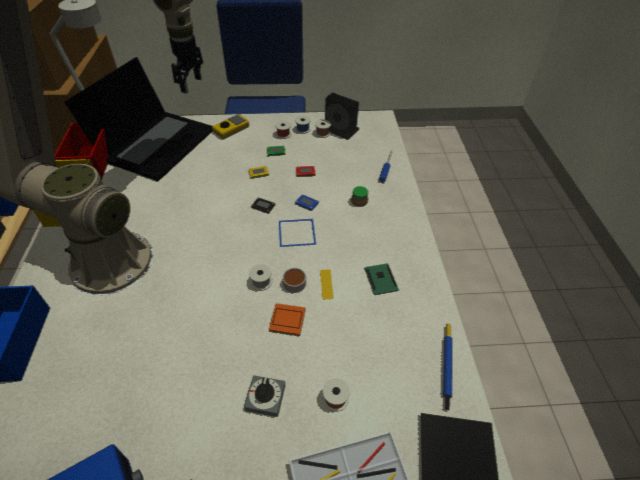

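The scene view shows the carrier (248,197), tin (286,215), fixed spool (306,188), lane strip (267,246), bay (359,250) and counter (190,157). It also shows black (422,231), blue (407,280), yellow (495,248) and red (480,306) layers, with a green look-alike at (545,287).

```bash
cat >> h.py <<'E'
def hsv(rgb): return cv2.cvtColor(rgb,cv2.COLOR_RGB2HSV)
RNG={'orange':[((5,170,120),(14,255,255))],'blue':[((100,130,60),(125,255,255))],'yellow':[((20,150,100),(32,255,255))],
 'red':[((0,170,90),(4,255,255)),((172,170,90),(180,255,255))],'black':[((0,0,0),(180,255,62))],'green':[((60,80,30),(90,255,255))]}
def mask(rgb,col):
    h=hsv(rgb);m=0
    for lo,hi in RNG[col]: m=m|cv2.inRange(h,lo,hi)
    return m
def rays(name):
    s=env.get_state();c=env.calibration(name)
    if 'world_from_camera' in c: T=np.array(c['world_from_camera'])
    else:
        q=s['orientation']; W=np.eye(4); W[:3,:3]=R.from_quat([q[1],q[2],q[3],q[0]]).as_matrix(); W[:3,3]=s['tcp_pos']
        T=W@np.array(c['hand_eye'])
    return c,T
def toplane(px,c,T,z):
    px=np.asarray(px,float).reshape(-1,2)
    d=np.c_[(px[:,0]-c['cx'])/c['fx'],(px[:,1]-c['cy'])/c['fy'],np.ones(len(px))]@T[:3,:3].T
    return (T[:3,3]+d*((z-T[2,3])/d[:,2])[:,None])[:,:2]
def toppix(p,c,T):
    q=(np.asarray(p)-T[:3,3])@T[:3,:3]
    return q[:2]/q[2]*[c['fx'],c['fy']]+[c['cx'],c['cy']]
def blobs(name,rgb,P,col,z,amin=60,ztol=.012):
    "world rects (cx,cy,L,W,angle of long side) of colour blobs whose depth height ~z"
    c,T=rays(name);m=mask(rgb,col);m=cv2.morphologyEx(m,cv2.MORPH_CLOSE,np.ones((3,3),np.uint8))
    out=[]
    for k in cv2.findContours(m,cv2.RETR_EXTERNAL,cv2.CHAIN_APPROX_NONE)[0]:
        if cv2.contourArea(k)<amin: continue
        mm=np.zeros_like(m);cv2.drawContours(mm,[k],-1,255,-1)
        zz=np.nanmedian(P[...,2][mm>0])
        if abs(zz-z)>ztol: continue
        w=toplane(k[:,0],c,T,z)
        (x,y),(a,b),_=r=cv2.minAreaRect((w*1000).astype(np.float32))
        bx=cv2.boxPoints(r);e=bx[1]-bx[0];f=bx[2]-bx[1]
        if np.hypot(*f)>np.hypot(*e): e=f
        an=np.degrees(np.arctan2(e[1],e[0]));an=(an+90)%180-90
        out.append([round(v,1) for v in(x,y,max(a,b),min(a,b),an,zz*1000)])
    return out
E
python3 - <<'E'
from h import *
for n in('scene','side'):
    d=np.load(f'pics/{n}0.npz');rgb,P=d['rgb'],d['P']
    b=P[...,2];print(n,'bench z',np.nanmedian(b[200:330,250:420]))
    for col,z in(('orange',.012),('blue',.01),('blue',0),('yellow',.01),('yellow',0.),('red',.01),('black',.01),('green',.01)):
        r=[q for q in blobs(n,rgb,P,col,z) if 200<q[0]<850 and q[2]<150]
        print(col,z,*r,sep='\n   ')
E
```

```text
scene bench z 0.0006215896605933358
orange
   0.012
   [501.0, -221.4, 77.4, 76.6, np.float32(-12.9), np.float64(12.5)]
blue
   0.01
   [572.4, 211.4, 63.8, 42.3, np.float32(-34.0), np.float64(10.4)]
   [539.2, 87.2, 104.3, 104.0, np.float32(-88.1), np.float64(1.2)]
blue
   0
   [566.3, 211.2, 64.5, 42.8, np.float32(-34.0), np.float64(10.4)]
   [532.7, 85.5, 105.6, 105.2, np.float32(-88.1), np.float64(1.2)]
yellow
   0.01
   [413.1, 371.8, 63.2, 42.0, np.float32(12.6), np.float64(10.7)]
   [613.7, -108.5, 96.3, 27.2, np.float32(89.8), np.float64(1.2)]
yellow
   0.0
   [405.1, 373.5, 64.0, 42.5, np.float32(12.6), np.float64(10.7)]
   [608.1, -112.5, 97.5, 27.5, np.float32(89.8), np.float64(1.2)]
red
   0.01
   [575.2, 367.8, 62.5, 41.7, np.float32(2.0), np.float64(10.4)]
black
   0.01
   [583.3, 620.5, 45.6, 27.0, np.float32(49.1), np.float64(17.1)]
   [751.9, 212.8, 50.7, 33.1, np.float32(-89.0), np.float64(19.7)]
   [791.0, -99.8, 71.9, 7.4, np.float32(-80.7), np.float64(10.8)]
   [509.1, 591.5, 43.6, 25.8, np.float32(54.5), np.float64(19.8)]
   [760.5, -93.4, 19.2, 19.1, np.float32
[... 1080 characters left out ...]
(10.3)]
black
   0.01
   [670.1, -594.5, 77.6, 6.2, np.float32(5.5), np.float64(16.2)]
   [553.3, -572.1, 76.9, 6.9, np.float32(-11.9), np.float64(16.0)]
   [435.8, -458.0, 73.3, 7.8, np.float32(-13.8), np.float64(14.6)]
   [515.4, -127.9, 54.9, 24.5, np.float32(-10.6), np.float64(15.5)]
   [429.5, -109.5, 42.0, 24.2, np.float32(6.3), np.float64(18.0)]
   [430.0, 199.2, 64.2, 48.4, np.float32(-28.3), np.float64(10.0)]
   [738.5, 206.3, 50.1, 49.4, np.float32(74.0), np.float64(20.7)]
   [571.6, 623.5, 46.8, 42.2, np.float32(87.1), np.float64(18.4)]
green
   0.01
   [759.6, -109.8, 91.4, 65.3, np.float32(-81.4), np.float64(6.3)]
   [472.9, 486.4, 58.7, 47.6, np.float32(-2.9), np.float64(10.4)]
```

Run:
```python
from h import *
d={n:np.load(f'pics/{n}0.npz') for n in('scene','side')}
def circ(n,lo,hi,cx,cy,r=60):
    P=d[n]['P'];m=(P[...,2]>lo)&(P[...,2]<hi)&(np.hypot(P[...,0]*1000-cx,P[...,1]*1000-cy)<r)
    q=(P[m][:,:2]*1000).astype(np.float32)
    if len(q)<10:return None
    return np.round(cv2.minEnclosingCircle(q)[0],1),np.round(cv2.minEnclosingCircle(q)[1],1),[(round(float(v),1)) for v in cv2.minAreaRect(q)[0]+cv2.minAreaRect(q)[1]+(cv2.minAreaRect(q)[2],)],len(q)
for n in d:
    print(n,'tin',circ(n,.024,.036,518,-112)); print('spool',circ(n,.038,.048,428,-112)); print('counter box',circ(n,.02,.029,445,-420,70)); print('knob',circ(n,.055,.07,445,-420,60)); print('jar',circ(n,.04,.05,680,230,80)); print('wirespool',circ(n,.036,.05,610,-423,60))
s=d['scene'];save(cv2.resize(s['rgb'][120:290,140:460],None,fx=2.5,fy=2.5,interpolation=cv2.INTER_CUBIC),'crop0.png')
```

```text
scene tin (array([ 520.4, -106.3]), np.float64(33.2), [519.6, -105.3, 63.8, 62.8, 66.9], 420)
spool (array([429. , -95.4]), np.float64(30.8), [428.4, -95.1, 58.4, 57.9, 36.2], 360)
counter box (array([ 444.5, -421.2]), np.float64(51.2), [444.9, -420.6, 79.0, 79.0, 75.7], 416)
knob (array([ 446.1, -421.2]), np.float64(21.6), [445.1, -420.8, 42.7, 15.2, 74.3], 84)
jar (array([740.1, 213.2]), np.float64(24.6), [737.1, 214.3, 48.5, 41.1, 71.4], 451)
wirespool (array([ 602.4, -433.1]), np.float64(31.4), [602.8, -432.6, 59.5, 58.7, 54.9], 387)
side tin (array([ 520.7, -107.1]), np.float64(33.5), [521.6, -107.3, 63.0, 64.1, 3.6], 321)
spool (array([429.3, -95.2]), np.float64(31.4), [430.3, -96.5, 59.9, 58.3, 71.6], 314)
counter box (array([ 445.9, -424.4]), np.float64(50.8), [445.5, -423.6, 77.4, 76.2, 76.1], 781)
knob (array([ 445.3, -423.8]), np.float64(21.5), [445.8, -423.7, 42.4, 13.9, 74.8], 130)
jar (array([739.8, 210.5]), np.float64(26.7), [737.5, 210.9, 51.7, 38.1, 80.9], 119)
wirespool (array([ 603.9, -434. ]), np.float64(30.4), [604.0, -434.1, 58.1, 59.3, 25.7], 567)
```

View pics/crop0.png

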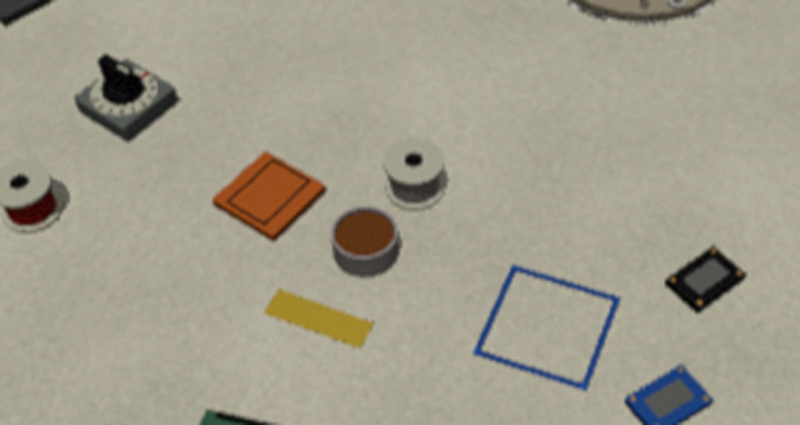

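The tin is at (520,-107), the fixed spool at (429,-95) and the counter at (445,-422). The box x axis is about -14° and the bar about 74.5°, so q ≈ 1.6 rad. I'll do the counter first.

{"method": "play_rows", "body": {"steps": [{"claw": 0,"dp": [0,0,0],"angular": [0,0,7]},{"claw": 0,"dp": [0,0,0],"angular": [0,0,7]},{"claw": 0,"dp": [0,0,0],"angular": [0,0,7]},{"claw": 0,"dp": [0,0,0],"angular": [0,0,7]},{"claw": 0,"dp": [0,0,0],"angular": [0,0,7]},{"claw": 0,"dp": [0,0,0],"angular": [0,0,7]},{"claw": 0,"dp": [0,0,0],"angular": [0,0,7]},{"claw": 0,"dp": [0,0,0],"angular": [0,0,7]}], "force": 30}}

```text
clock: 0.82
tcp_pos: [0.2088, 0.5355, 0.2389]
orientation: [0.0, 0.627, 0.779, -0.0]
wrist_force: [-0.9, -0.4, 0.0]
finger_gap: 0.0854
```

{"method": "play_rows", "body": {"steps": [{"claw": 0,"dp": [0,0,0],"angular": [0,0,7]},{"claw": 0,"dp": [0,0,0],"angular": [0,0,7]},{"claw": 0,"dp": [0,0,0],"angular": [0,0,7]},{"claw": 0,"dp": [0,0,0],"angular": [0,0,7]},{"claw": 0,"dp": [-0.0274,0.0267,0],"angular": [0,0,0]},{"claw": 0,"dp": [-0.0274,0.0267,0],"angular": [0,0,0]},{"claw": 0,"dp": [-0.0274,0.0267,0],"angular": [0,0,0]},{"claw": 0,"dp": [-0.0274,0.0267,0],"angular": [0,0,0]}]}}

```text
clock: 1.48
tcp_pos: [0.2831, 0.4004, 0.2389]
orientation: [0.0, 0.795, 0.607, -0.0]
wrist_force: [0.5, 0.4, -0.3]
finger_gap: 0.085
```

{"method": "play_rows", "body": {"steps": [{"claw": 0,"dp": [-0.0274,0.0267,0],"angular": [0,0,0]},{"claw": 0,"dp": [-0.0274,0.0267,0],"angular": [0,0,0]},{"claw": 0,"dp": [-0.0274,0.0267,0],"angular": [0,0,0]},{"claw": 0,"dp": [-0.0274,0.0267,0],"angular": [0,0,0]},{"claw": 0,"dp": [-0.0274,0.0267,0],"angular": [0,0,0]},{"claw": 0,"dp": [-0.0274,0.0267,0],"angular": [0,0,0]},{"claw": 0,"dp": [-0.0274,0.0267,0],"angular": [0,0,0]},{"claw": 0,"dp": [-0.0274,0.0267,0],"angular": [0,0,0]}]}}

```text
clock: 2.15
tcp_pos: [0.4315, 0.1322, 0.2393]
orientation: [-0.0, 0.795, 0.607, 0.0]
wrist_force: [0.8, 0.3, -1.4]
finger_gap: 0.0855
```

{"method": "play_rows", "body": {"steps": [{"claw": 0,"dp": [-0.0274,0.0267,0],"angular": [0,0,0]},{"claw": 0,"dp": [-0.0388,0.0102,0],"angular": [0,0,0]},{"claw": 0,"dp": [-0.0388,0.0102,0],"angular": [0,0,0]},{"claw": 0,"dp": [-0.0388,0.0102,0],"angular": [0,0,0]},{"claw": 0,"dp": [-0.0388,0.0102,0],"angular": [0,0,0]},{"claw": 0,"dp": [-0.0388,0.0102,0],"angular": [0,0,0]},{"claw": 0,"dp": [-0.0388,0.0102,0],"angular": [0,0,0]},{"claw": 0,"dp": [-0.0388,0.0102,0],"angular": [0,0,0]}]}}

```text
clock: 2.82
tcp_pos: [0.4463, -0.1821, 0.2392]
orientation: [-0.0, 0.795, 0.607, 0.0]
wrist_force: [0.7, -0.1, 0.2]
finger_gap: 0.0853
```

{"method": "play_rows", "body": {"steps": [{"claw": 0,"dp": [-0.0388,0.0102,0],"angular": [0,0,0]},{"claw": 0,"dp": [-0.0388,0.0102,0],"angular": [0,0,0]},{"claw": 0,"dp": [-0.0388,0.0102,0],"angular": [0,0,0]},{"claw": 0,"dp": [-0.0388,0.0102,0],"angular": [0,0,0]},{"claw": 0,"dp": [-0.0388,0.0102,0],"angular": [0,0,0]},{"claw": 0,"dp": [-0.0388,0.0102,0],"angular": [0,0,0]},{"claw": 0,"dp": [0,0,0],"angular": [0,0,0]},{"claw": 0,"dp": [0,0,0],"angular": [0,0,0]}]}}

```text
clock: 3.48
tcp_pos: [0.4437, -0.4229, 0.2376]
orientation: [-0.001, 0.796, 0.605, 0.0]
wrist_force: [-1.0, 0.4, -0.4]
finger_gap: 0.0852
```

```bash
cat >> h.py <<'E'
def pose():
    s=env.get_state();q=s['orientation'];M=R.from_quat([q[1],q[2],q[3],q[0]]).as_matrix()
    return s,M,np.degrees(np.arctan2(M[1,1],M[0,1]))
def to(x,y,z=None,yaw=None):
    "print tool-frame shift (mm) from the measured pose to world mm target, and turn about tool z"
    s,M,yw=pose();d=np.array([x,y,s['tcp_pos'][2]*1000 if z is None else z])-np.array(s['tcp_pos'])*1000
    print('tcp',np.round(np.array(s['tcp_pos'])*1000,1),'yaw',round(yw,1),'t',round(s['clock'],1),'dp now-axes',np.round(M.T@d,1),end=' ')
    if yaw is not None:
        t=(yaw-yw+90)%180-90;print('turn z',round(-t,1),end=' ')
        a=np.radians(yw+t);N=np.c_[[-np.sin(a),np.cos(a),0],[np.cos(a),np.sin(a),0],[0,0,-1]];print('dp after turn',np.round(N.T@d,1),end='')
    print()
E
python3 - <<'E'
from h import *
rgb,P=cam('wrist');save(rgb,'w1.png')
P=P*1000
def rc(lo,hi,r):
    m=(P[...,2]>lo)&(P[...,2]<hi)&(np.hypot(P[...,0]-445,P[...,1]+422)<r);q=P[m][:,:2].astype(np.float32);print(len(q),cv2.minAreaRect(q));return cv2.minAreaRect(q)
rc(20,29,75);rc(55,70,40);to(445,-422,42)
E
```

```text
4188 ((444.4062805175781, -421.7643737792969), (76.4683837890625, 76.01500701904297), 76.38493347167969)
739 ((444.30413818359375, -420.8968200683594), (40.98443603515625, 13.879903793334961), 74.97036743164062)
tcp [ 443.8 -421.3  238.1] yaw -15.4 t 3.5 dp now-axes [ -0.7   1.6 196.1]
```

View pics/w1.png

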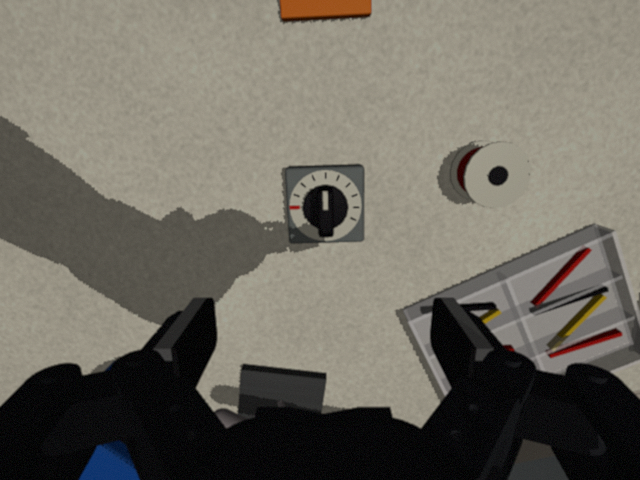

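White line points image-up and the red tick is at the left (294,207), so q ≈ 91°. I'll descend, grip and turn it.

{"method": "play_rows", "body": {"steps": [{"claw": 0,"dp": [0,0.001,0.039],"angular": [0,0,0]},{"claw": 0,"dp": [0,0,0.039],"angular": [0,0,0]},{"claw": 0,"dp": [0,0,0.039],"angular": [0,0,0]},{"claw": 0,"dp": [0,0,0.039],"angular": [0,0,0]},{"claw": 100,"dp": [0,0,0.025],"angular": [0,0,0]},{"claw": 150,"dp": [0,0,0.015],"angular": [0,0,0]},{"claw": 255,"dp": [0,0,0],"angular": [0,0,0]},{"claw": 255,"dp": [0,0,0],"angular": [0,0,0]}]}}

```text
clock: 4.2
tcp_pos: [0.4454, -0.4192, 0.0431]
orientation: [-0.001, 0.794, 0.607, 0.0]
wrist_force: [0.1, -0.2, 0.0]
finger_gap: 0.039
```

{"method": "play_rows", "body": {"steps": [{"claw": 255,"dp": [0,0,0],"angular": [0,0,0]},{"claw": 255,"dp": [0,0,0],"angular": [0,0,0]},{"claw": 255,"dp": [0,0,0],"angular": [0,0,0]},{"claw": 255,"dp": [0,0,0],"angular": [0,0,0]},{"claw": 255,"dp": [0,0,0],"angular": [0,0,0]},{"claw": 255,"dp": [0,0,0],"angular": [0,0,0]},{"claw": 255,"dp": [0,0,0],"angular": [0,0,0]},{"claw": 255,"dp": [0,0,0],"angular": [0,0,0]}]}}

```text
clock: 4.87
tcp_pos: [0.4458, -0.4213, 0.0456]
orientation: [0.001, 0.795, 0.607, 0.0]
wrist_force: [-1.7, 3.6, 6.7]
finger_gap: 0.0135
```

{"method": "play_rows", "body": {"steps": [{"claw": 255,"dp": [0,0,0],"angular": [0,0,-6]},{"claw": 255,"dp": [0,0,0],"angular": [0,0,-6]},{"claw": 255,"dp": [0,0,0],"angular": [0,0,-6]},{"claw": 255,"dp": [0,0,0],"angular": [0,0,-6]},{"claw": 255,"dp": [0,0,0],"angular": [0,0,-6]},{"claw": 255,"dp": [0,0,0],"angular": [0,0,-6]},{"claw": 255,"dp": [0,0,0],"angular": [0,0,-6]},{"claw": 255,"dp": [0,0,0],"angular": [0,0,-6]}]}}

```text
clock: 5.53
tcp_pos: [0.445, -0.4214, 0.0456]
orientation: [0.0, 0.477, 0.879, -0.001]
wrist_force: [-6.2, 3.0, 8.1]
finger_gap: 0.0138
```

{"method": "play_rows", "body": {"steps": [{"claw": 255,"dp": [0,0,0],"angular": [0,0,-6]},{"claw": 255,"dp": [0,0,0],"angular": [0,0,-6]},{"claw": 255,"dp": [0,0,0],"angular": [0,0,-6]},{"claw": 255,"dp": [0,0,0],"angular": [0,0,-6]},{"claw": 255,"dp": [0,0,0],"angular": [0,0,-6]},{"claw": 255,"dp": [0,0,0],"angular": [0,0,-6]},{"claw": 255,"dp": [0,0,0],"angular": [0,0,-6]},{"claw": 255,"dp": [0,0,0],"angular": [0,0,-3]}]}}

```text
clock: 6.2
tcp_pos: [0.4444, -0.422, 0.0456]
orientation: [-0.0, 0.106, 0.994, -0.001]
wrist_force: [-6.6, 2.7, 8.7]
finger_gap: 0.0137
```

Run:
```python
from h import *
s=pose()[0];print(s['ft_torque'],s['wrist_force'],s['finger_gap']);to(445,-421,230)
```

```text
[ 0.41464028  1.42446815 -1.01813187] [-6.63448232  2.68961766  8.69127185] 0.013714972846202541
tcp [ 444.4 -422.    45.6] yaw 77.9 t 6.2 dp now-axes [  -0.2    0.6 -184.4]
```

{"method": "play_rows", "body": {"steps": [{"claw": 0,"dp": [0,0,0],"angular": [0,0,0]},{"claw": 0,"dp": [0,0,0],"angular": [0,0,0]},{"claw": 0,"dp": [0,0,0],"angular": [0,0,0]},{"claw": 0,"dp": [0,0,-0.02],"angular": [0,0,0]},{"claw": 0,"dp": [0,0,-0.04],"angular": [0,0,0]},{"claw": 0,"dp": [0,0,-0.04],"angular": [0,0,0]},{"claw": 0,"dp": [0,0,-0.04],"angular": [0,0,0]},{"claw": 0,"dp": [0,0,-0.04],"angular": [0,0,0]}]}}

```text
clock: 6.87
tcp_pos: [0.4456, -0.4209, 0.2252]
orientation: [0.0, 0.107, 0.994, -0.0]
wrist_force: [1.6, 0.3, -0.2]
finger_gap: 0.0857
```

{"method": "play_rows", "body": {"steps": [{"claw": 0,"dp": [-0.002,0.0345,0],"angular": [0,0,0]},{"claw": 0,"dp": [-0.002,0.0345,0],"angular": [0,0,0]},{"claw": 0,"dp": [-0.002,0.0345,0],"angular": [0,0,0]},{"claw": 0,"dp": [-0.002,0.0345,0],"angular": [0,0,0]},{"claw": 0,"dp": [-0.002,0.0345,0],"angular": [0,0,0]},{"claw": 0,"dp": [-0.002,0.0345,0],"angular": [0,0,0]},{"claw": 0,"dp": [0,0,0],"angular": [0,0,0]},{"claw": 0,"dp": [0,0,0],"angular": [0,0,0]}]}}

```text
clock: 7.53
tcp_pos: [0.502, -0.2197, 0.2237]
orientation: [0.0, 0.106, 0.994, -0.0]
wrist_force: [-0.2, -0.1, 0.4]
finger_gap: 0.0855
```

Run:
```python
from h import *
rgb,P=cam('wrist');save(rgb,'w2.png');print(env.get_state()['wrist_force'])
print(blobs('wrist',rgb,P,'orange',.012,500))
rgb,P=cam('side');P=P*1000
m=(P[...,2]>55)&(P[...,2]<70)&(np.hypot(P[...,0]-445,P[...,1]+422)<40);print('knob',cv2.minAreaRect(P[m][:,:2].astype(np.float32)))
to(500,-222,100,77)
```

```text
[0.0556115  0.37981272 1.36420482]
[[497.5, -223.2, 78.2, 77.9, np.float32(77.1), np.float64(12.5)]]
knob ((445.4202880859375, -423.47283935546875), (15.154333114624023, 42.621009826660156), 76.04698181152344)
tcp [ 501.6 -221.8  223.5] yaw 77.7 t 7.6 dp now-axes [  1.6  -0.5 123.5] turn z 0.7 dp after turn [  1.5  -0.5 123.5]
```

View pics/w2.png

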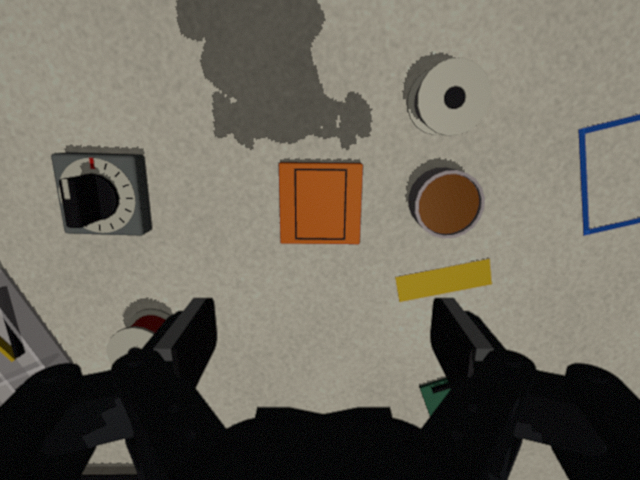

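The knob is at zero: red tick and bar both along box -x (bar 166.0°, box 166.2°). The carrier spans columns 279–362 and its rectangle is long along world x. I'll go lower and check alignment for a side grip.

{"method": "play_rows", "body": {"steps": [{"claw": 0,"dp": [0.002,-0.001,0.04],"angular": [0,0,0.7]},{"claw": 0,"dp": [0,0,0.04],"angular": [0,0,0]},{"claw": 0,"dp": [0,0,0.04],"angular": [0,0,0]},{"claw": 0,"dp": [0,0,0.04],"angular": [0,0,0]},{"claw": 0,"dp": [0,0,0.01],"angular": [0,0,0]},{"claw": 0,"dp": [0,0,0],"angular": [0,0,0]},{"claw": 0,"dp": [0,0,0],"angular": [0,0,0]},{"claw": 0,"dp": [0,0,0],"angular": [0,0,0]}]}}

```text
clock: 8.3
tcp_pos: [0.5008, -0.2238, 0.0557]
orientation: [0.002, 0.114, 0.994, -0.001]
wrist_force: [1.0, 0.2, 0.2]
finger_gap: 0.0853
```

Run:
```python
from h import *
rgb,P=cam('wrist');save(rgb,'w3.png')
print(blobs('wrist',rgb,P,'orange',.012,500));to(499,-222.8,10,77)
m=mask(rgb,'orange');ys=range(230,400,30)
for y in ys:
    x=np.where(m[y])[0]
    if len(x):print(y,x.min(),x.max())
```

```text
[[510.9, -224.6, 78.7, 52.6, np.float32(77.3), np.float64(12.5)], [507.0, -223.7, 49.2, 46.5, np.float32(-12.8), np.float64(12.5)]]
tcp [ 501.1 -223.7   56. ] yaw 77.0 t 8.3 dp now-axes [ 2.4  0.5 46. ] turn z -0.0 dp after turn [ 2.2  0.4 46. ]
230 356 391
260 250 392
290 253 398
320 255 396
```

View pics/w3.png

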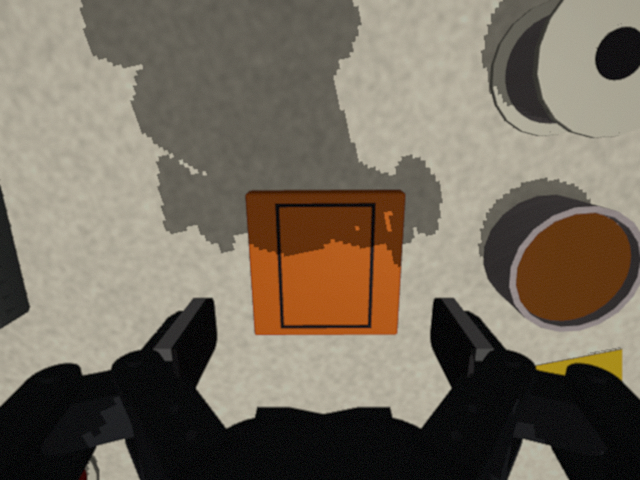

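Carrier centre is about 1.3 mm toward +tool y of the jaw midplane. I'll correct and descend.

{"method": "play_rows", "body": {"steps": [{"claw": 0,"dp": [0.002,0.0013,0.01],"angular": [0,0,0]},{"claw": 0,"dp": [0,0,0.01],"angular": [0,0,0]},{"claw": 0,"dp": [0,0,0.01],"angular": [0,0,0]},{"claw": 0,"dp": [0,0,0.004],"angular": [0,0,0]},{"claw": 0,"dp": [0,0,0.004],"angular": [0,0,0]},{"claw": 0,"dp": [0,0,0.004],"angular": [0,0,0]},{"claw": 0,"dp": [0,0,0],"angular": [0,0,0]},{"claw": 0,"dp": [0,0,0],"angular": [0,0,0]}]}}

```text
clock: 9.02
tcp_pos: [0.4974, -0.2203, 0.011]
orientation: [-0.0, 0.113, 0.994, 0.0]
wrist_force: [0.2, 0.0, 0.2]
finger_gap: 0.0856
```

{"method": "play_rows", "body": {"steps": [{"claw": 0,"dp": [0,0,0.002],"angular": [0,0,0]},{"claw": 0,"dp": [0,0,0.002],"angular": [0,0,0]},{"claw": 0,"dp": [0,0,0.002],"angular": [0,0,0]},{"claw": 0,"dp": [0,0,0],"angular": [0,0,0]},{"claw": 0,"dp": [0,0,0],"angular": [0,0,0]},{"claw": 0,"dp": [0,0,0],"angular": [0,0,0]},{"claw": 0,"dp": [0,0,0],"angular": [0,0,0]},{"claw": 0,"dp": [0,0,0],"angular": [0,0,0]}]}}

```text
clock: 9.68
tcp_pos: [0.4975, -0.2204, 0.0054]
orientation: [0.0, 0.113, 0.994, 0.0]
wrist_force: [-0.2, -0.0, 0.1]
finger_gap: 0.0848
```

Run:
```python
from h import *
to(499,-222.8,10,77)
rgb,P=cam('wrist');save(rgb,'w4.png')
P=P*1000;m=(P[...,2]<60)
for r0 in (300,330,360): print(r0,[ (c,round(float(P[r0,c,2]),1)) for c in range(180,470,20)])
```

```text
tcp [ 497.5 -220.4    5.4] yaw 77.0 t 9.7 dp now-axes [-2.  -2.  -4.6] turn z -0.0 dp after turn [-2.  -2.  -4.6]
300 [(180, 0.3), (200, 17.2), (220, 12.4), (240, 12.1), (260, 13.0), (280, 12.7), (300, 12.2), (320, 12.8), (340, 11.8), (360, 12.3), (380, 12.1), (400, 13.5), (420, 12.8), (440, 17.4), (460, -0.6)]
330 [(180, 38.8), (200, 29.5), (220, 0.8), (240, 12.3), (260, 14.1), (280, 12.8), (300, 13.3), (320, 12.8), (340, 12.2), (360, 11.4), (380, 12.8), (400, 12.8), (420, 0.3), (440, 24.3), (460, 38.7)]
360 [(180, 47.1), (200, 32.9), (220, 1.0), (240, 12.7), (260, 13.4), (280, 12.5), (300, 12.2), (320, 12.5), (340, 12.8), (360, 12.5), (380, 13.0), (400, 13.5), (420, 1.3), (440, 25.3), (460, 42.0)]
```

View pics/w4.png

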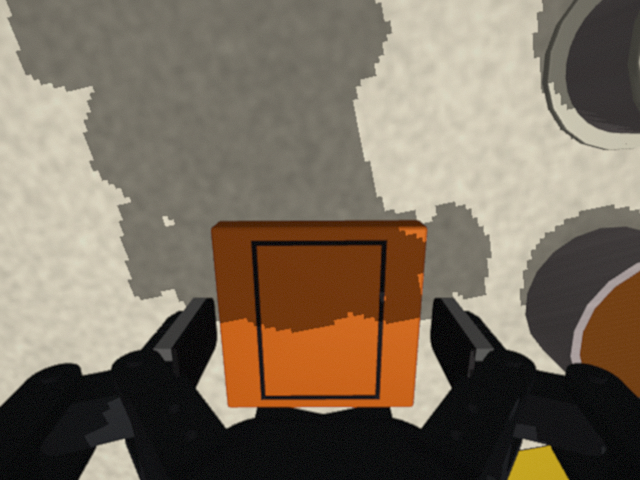

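Jaws straddle the carrier (fingers at columns 216/431, carrier 228–419), centred. The tips are still about at top height, so I'll go lower.

{"method": "play_rows", "body": {"steps": [{"claw": 0,"dp": [0,0,0.002],"angular": [0,0,0]},{"claw": 0,"dp": [0,0,0.002],"angular": [0,0,0]},{"claw": 0,"dp": [0,0,0.002],"angular": [0,0,0]},{"claw": 0,"dp": [0,0,0.002],"angular": [0,0,0]},{"claw": 0,"dp": [0,0,0],"angular": [0,0,0]},{"claw": 0,"dp": [0,0,0],"angular": [0,0,0]},{"claw": 0,"dp": [0,0,0],"angular": [0,0,0]},{"claw": 0,"dp": [0,0,0],"angular": [0,0,0]}]}}

```text
clock: 10.4
tcp_pos: [0.4975, -0.2204, -0.0027]
orientation: [0.0, 0.113, 0.994, 0.0]
wrist_force: [0.9, -0.3, 0.6]
finger_gap: 0.0852
```

Run:
```python
from h import *
to(499,-222.8,10,77)
rgb,P=cam('side');P=P*1000
# fingertip heights near the jaw axis
s,M,yw=pose();t=np.array(s['tcp_pos'])*1000
Q=(P-t)@M
for lo,hi in((38,60),(-60,-38)):
    m=(np.abs(Q[...,0])<14)&(Q[...,1]>lo)&(Q[...,1]<hi)&(P[...,2]<60)
    print(lo,m.sum(),np.round(np.percentile(P[m][:,2],[0,2,5,10,20,30,50]),1))
save(cv2.resize(rgb[260:360,220:360],None,fx=5,fy=5,interpolation=cv2.INTER_CUBIC),'s5.png')
```

```text
tcp [ 497.5 -220.4   -2.7] yaw 77.0 t 10.4 dp now-axes [ -2.   -2.  -12.7] turn z -0.0 dp after turn [ -2.   -2.  -12.7]
38 9 [-1.  -1.  -0.9 -0.7  0.4  1.2  1.4]
-60 88 [-3.7 -3.1 -1.9 -0.9 -0.2  0.8  2.6]
```

View pics/s5.png

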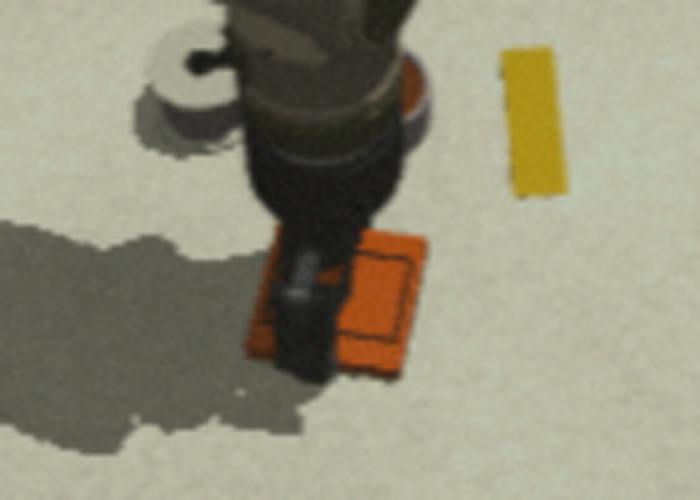

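{"method": "play_rows", "body": {"steps": [{"claw": 20,"dp": [0,0,-0.001],"angular": [0,0,0]},{"claw": 40,"dp": [0,0,0],"angular": [0,0,0]},{"claw": 60,"dp": [0,0,0],"angular": [0,0,0]},{"claw": 60,"dp": [0,0,0],"angular": [0,0,0]},{"claw": 60,"dp": [0,0,0],"angular": [0,0,0]},{"claw": 60,"dp": [0,0,0],"angular": [0,0,0]},{"claw": 60,"dp": [0,0,0],"angular": [0,0,0]},{"claw": 60,"dp": [0,0,0],"angular": [0,0,0]}], "force": 25}}

```text
clock: 11.12
tcp_pos: [0.4974, -0.2203, -0.0017]
orientation: [-0.0, 0.113, 0.994, 0.0]
wrist_force: [-0.0, 0.9, -0.1]
finger_gap: 0.0791
```

Run:
```python
from h import *
to(612,-225,-2,92);print(env.get_state()['wrist_force'])
```

```text
tcp [ 497.4 -220.3   -1.7] yaw 77.0 t 11.1 dp now-axes [-112.7   21.2    0.3] turn z -15.0 dp after turn [-114.3   -8.7    0.3]
[-0.02028208  0.90782446 -0.06997876]
```

{"method": "play_rows", "body": {"steps": [{"claw": 60,"dp": [-0.0147,0.0034,0],"angular": [0,0,0]},{"claw": 60,"dp": [-0.0147,0.0034,0],"angular": [0,0,0]},{"claw": 60,"dp": [-0.0147,0.0034,0],"angular": [0,0,0]},{"claw": 60,"dp": [-0.0147,0.0034,0],"angular": [0,0,0]},{"claw": 60,"dp": [-0.0147,0.0034,0],"angular": [0,0,0]},{"claw": 60,"dp": [-0.0147,0.0034,0],"angular": [0,0,0]},{"claw": 60,"dp": [-0.0147,0.0034,0],"angular": [0,0,0]},{"claw": 60,"dp": [-0.0147,0.0034,0],"angular": [0,0,0]}]}}

```text
clock: 11.78
tcp_pos: [0.6181, -0.2203, -0.0017]
orientation: [-0.001, 0.113, 0.994, -0.0]
wrist_force: [-2.4, -0.3, 2.5]
finger_gap: 0.0793
```

{"method": "play_rows", "body": {"steps": [{"claw": 60,"dp": [0,0,0],"angular": [0,0,-3]},{"claw": 60,"dp": [0,0,0],"angular": [0,0,-3]},{"claw": 60,"dp": [0,0,0],"angular": [0,0,-3]},{"claw": 60,"dp": [0,0,0],"angular": [0,0,-3]},{"claw": 60,"dp": [0,0,0],"angular": [0,0,-3]},{"claw": 60,"dp": [0,0,0],"angular": [0,0,0]},{"claw": 60,"dp": [0,0,0],"angular": [0,0,0]},{"claw": 60,"dp": [0,0,0],"angular": [0,0,0]}]}}

```text
clock: 12.45
tcp_pos: [0.6185, -0.2204, -0.0017]
orientation: [0.0, -0.017, 1.0, -0.0]
wrist_force: [-0.1, -0.2, -0.3]
finger_gap: 0.0792
```

Run:
```python
from h import *
print(pose()[0]['wrist_force'],pose()[0]['finger_gap'])
for n in('side','wrist','scene'):
    rgb,P=cam(n);print(n,blobs(n,rgb,P,'orange',.012,50))
to(618,60,-2,92)
```

```text
[-0.06774711 -0.24664297 -0.3360528 ] 0.07924385075324598
side [[652.2, -221.0, 75.2, 17.7, np.float32(87.0), np.float64(12.5)]]
wrist [[637.8, -186.8, 40.1, 14.4, np.float32(1.9), np.float64(12.5)], [639.0, -251.5, 42.2, 14.6, np.float32(1.9), np.float64(12.5)], [634.7, -219.2, 46.4, 36.7, np.float32(-88.0), np.float64(12.5)], [581.3, -184.8, 6.6, 4.7, np.float32(-88.0), np.float64(12.4)]]
scene [[638.4, -219.4, 79.3, 44.7, np.float32(-87.9), np.float64(12.3)]]
tcp [ 618.4 -220.4   -1.7] yaw 92.0 t 12.6 dp now-axes [ -9.2 280.2   0.3] turn z -0.0 dp after turn [ -9.4 280.2   0.3]
```

{"method": "play_rows", "body": {"steps": [{"claw": 60,"dp": [-0.0006,0.0175,0],"angular": [0,0,0]},{"claw": 60,"dp": [-0.0006,0.0175,0],"angular": [0,0,0]},{"claw": 60,"dp": [-0.0006,0.0175,0],"angular": [0,0,0]},{"claw": 60,"dp": [-0.0006,0.0175,0],"angular": [0,0,0]},{"claw": 60,"dp": [-0.0006,0.0175,0],"angular": [0,0,0]},{"claw": 60,"dp": [-0.0006,0.0175,0],"angular": [0,0,0]},{"claw": 60,"dp": [-0.0006,0.0175,0],"angular": [0,0,0]},{"claw": 60,"dp": [-0.0006,0.0175,0],"angular": [0,0,0]}]}}

```text
clock: 13.27
tcp_pos: [0.6174, -0.0781, -0.0017]
orientation: [-0.0, -0.018, 1.0, -0.0]
wrist_force: [-0.4, -1.6, -0.1]
finger_gap: 0.0792
```

{"method": "play_rows", "body": {"steps": [{"claw": 60,"dp": [-0.0006,0.0175,0],"angular": [0,0,0]},{"claw": 60,"dp": [-0.0006,0.0175,0],"angular": [0,0,0]},{"claw": 60,"dp": [-0.0006,0.0175,0],"angular": [0,0,0]},{"claw": 60,"dp": [-0.0006,0.0175,0],"angular": [0,0,0]},{"claw": 60,"dp": [-0.0006,0.0175,0],"angular": [0,0,0]},{"claw": 60,"dp": [-0.0006,0.0175,0],"angular": [0,0,0]},{"claw": 60,"dp": [-0.0006,0.0175,0],"angular": [0,0,0]},{"claw": 60,"dp": [-0.0006,0.0175,0],"angular": [0,0,0]}]}}

```text
clock: 13.93
tcp_pos: [0.6169, 0.0618, -0.0017]
orientation: [-0.0, -0.018, 1.0, -0.0]
wrist_force: [-0.3, -0.9, 0.3]
finger_gap: 0.0793
```

Run:
```python
from h import *
print(pose()[0]['wrist_force'],pose()[0]['finger_gap'])
for n in('side','wrist','scene'):
    rgb,P=cam(n);print(n,blobs(n,rgb,P,'orange',.012,50),blobs(n,rgb,P,'blue',.0,50))
to(532,86,-2,92)
```

```text
[-0.31359561 -0.94586264  0.2712518 ] 0.07926808827898328
side [[651.2, 60.7, 73.7, 17.7, np.float32(84.9), np.float64(12.5)]] [[-198.7, -168.3, 233.7, 78.6, np.float32(-68.2), np.float64(7.3)], [570.8, 219.3, 61.0, 43.7, np.float32(-33.9), np.float64(10.2)]]
wrist [[635.7, 97.6, 40.9, 14.4, np.float32(2.2), np.float64(12.6)], [638.2, 33.0, 41.8, 14.6, np.float32(2.3), np.float64(12.5)], [632.7, 65.1, 46.5, 37.5, np.float32(-87.8), np.float64(12.5)], [586.0, 88.5, 29.1, 15.5, np.float32(-85.0), np.float64(12.7)]] [[588.0, 183.4, 8.1, 6.4, np.float32(15.9), np.float64(8.4)], [543.6, 123.2, 84.1, 33.8, np.float32(1.7), np.float64(1.3)], [542.3, 34.3, 74.4, 5.7, np.float32(1.8), np.float64(1.4)]]
scene [[636.5, 64.7, 78.0, 45.6, np.float32(-87.8), np.float64(12.3)]] [[566.2, 211.2, 64.4, 42.7, np.float32(-34.0), np.float64(10.3)]]
tcp [617.   62.6  -1.7] yaw 92.2 t 14.1 dp now-axes [84.  26.7  0.4] turn z 0.2 dp after turn [84.1 26.4  0.3]
```

{"method": "play_rows", "body": {"steps": [{"claw": 60,"dp": [0.0108,0.003,0],"angular": [0,0,0]},{"claw": 60,"dp": [0.0108,0.003,0],"angular": [0,0,0]},{"claw": 60,"dp": [0.0108,0.003,0],"angular": [0,0,0]},{"claw": 60,"dp": [0.0108,0.003,0],"angular": [0,0,0]},{"claw": 60,"dp": [0.0108,0.003,0],"angular": [0,0,0]},{"claw": 60,"dp": [0.0108,0.003,0],"angular": [0,0,0]},{"claw": 60,"dp": [0.0108,0.003,0],"angular": [0,0,0]},{"claw": 60,"dp": [0.0108,0.003,0],"angular": [0,0,0]}]}}

```text
clock: 14.75
tcp_pos: [0.5301, 0.0805, -0.0017]
orientation: [0.0, -0.017, 1.0, -0.0]
wrist_force: [0.8, 0.2, -0.5]
finger_gap: 0.0795
```

{"method": "play_rows", "body": {"steps": [{"claw": 60,"dp": [0,0,0],"angular": [0,0,0]},{"claw": 60,"dp": [0,0,0],"angular": [0,0,0]},{"claw": 0,"dp": [0,0,0],"angular": [0,0,0]},{"claw": 0,"dp": [0,0,0],"angular": [0,0,0]},{"claw": 0,"dp": [0,0,0],"angular": [0,0,0]},{"claw": 0,"dp": [0,0,0],"angular": [0,0,0]},{"claw": 0,"dp": [0,0,0],"angular": [0,0,0]},{"claw": 0,"dp": [0,0,0],"angular": [0,0,0]}]}}

```text
clock: 15.42
tcp_pos: [0.531, 0.0808, -0.0018]
orientation: [0.0, -0.017, 1.0, 0.0]
wrist_force: [-0.3, -0.0, 0.3]
finger_gap: 0.0854
```

{"method": "play_rows", "body": {"steps": [{"claw": 0,"dp": [0,0,-0.01],"angular": [0,0,0]},{"claw": 0,"dp": [0,0,-0.02],"angular": [0,0,0]},{"claw": 0,"dp": [0,0,-0.04],"angular": [0,0,0]},{"claw": 0,"dp": [0,0,-0.04],"angular": [0,0,0]},{"claw": 0,"dp": [0,0,-0.04],"angular": [0,0,0]},{"claw": 0,"dp": [0,0,-0.04],"angular": [0,0,0]},{"claw": 0,"dp": [0,0,-0.03],"angular": [0,0,0]},{"claw": 0,"dp": [0,0,0],"angular": [0,0,0]}]}}

```text
clock: 16.08
tcp_pos: [0.5342, 0.0809, 0.2265]
orientation: [0.006, -0.018, 1.0, -0.0]
wrist_force: [0.5, -0.7, 0.7]
finger_gap: 0.0855
```

{"method": "play_rows", "body": {"steps": [{"claw": 0,"dp": [0,0,0],"angular": [0,0,0]},{"claw": 0,"dp": [0,0,0],"angular": [0,0,0]},{"claw": 0,"dp": [0,0,0],"angular": [0,0,0]},{"claw": 0,"dp": [0,0,0],"angular": [0,0,0]},{"claw": 0,"dp": [0,0,0],"angular": [0,0,0]},{"claw": 0,"dp": [0,0,0],"angular": [0,0,0]},{"claw": 0,"dp": [0,0,0],"angular": [0,0,0]},{"claw": 0,"dp": [0,0,0],"angular": [0,0,0]}]}}

```text
clock: 16.75
tcp_pos: [0.5307, 0.0808, 0.2179]
orientation: [-0.0, -0.017, 1.0, 0.0]
wrist_force: [-0.7, -0.6, -0.6]
finger_gap: 0.0852
```

Run:
```python
from h import *
rgb,P=cam('wrist');save(rgb,'w6.png')
print(env.calibration('wrist'))
for n in('wrist','scene','side'):
    if n!='wrist':rgb,P=cam(n)
    print(n,'carrier',blobs(n,rgb,P,'orange',.012,100),'bay',blobs(n,rgb,P,'blue',0,100,.006))
    for c in('blue','yellow','red','black'): print(c,[b for b in blobs(n,rgb,P,c,.01,100,.005) if 50<b[2]<75 and 35<b[3]])
to(432,203,230,62)
```

```text
{'fx': 363.5928370907759, 'fy': 363.5928370907759, 'cx': 323.1880392103991, 'cy': 236.8702095653346, 'hand_eye': array([[ 2.16950928e-05, -9.59935839e-01, -2.80219886e-01,
         7.23449196e-02],
       [ 9.99999664e-01,  2.50500657e-04, -7.80706452e-04,
         7.30402395e-04],
       [ 8.19623368e-04, -2.80219774e-01,  9.59935522e-01,
        -1.35278559e-01],
       [ 0.00000000e+00,  0.00000000e+00,  0.00000000e+00,
         1.00000000e+00]])}
wrist carrier [[530.9, 81.2, 78.2, 77.0, np.float32(-88.0), np.float64(12.5)]] bay []
blue [[568.5, 211.5, 62.6, 43.5, np.float32(-34.2), np.float64(10.3)]]
yellow []
red [[572.3, 368.7, 61.6, 42.6, np.float32(2.0), np.float64(10.2)]]
black [[428.8, 204.3, 64.0, 45.3, np.float32(-28.4), np.float64(10.5)]]
scene carrier [[534.1, 81.0, 78.2, 77.8, np.float32(-88.0), np.float64(12.4)]] bay []
blue [[572.3, 211.5, 63.5, 42.3, np.float32(-34.0), np.float64(10.3)]]
yellow [[414.0, 372.8, 65.6, 41.7, np.float32(10.9), np.float64(10.5)]]
red [[575.2, 367.8, 62.6, 41.7, np.float32(2.0), np.float64(10.6)]]
black [[433.2, 205.4, 65.4, 43.2, np.float32(-28.7), np.float64(10.5)]]
side carrier [[531.7, 79.5, 78.3, 75.7, np.float32(-88.1), np.float64(12.3)]] bay []
blue [[570.2, 208.0, 61.3, 42.9, np.float32(-32.9), np.float64(10.6)]]
yellow [[410.6, 370.8, 62.3, 42.2, np.float32(12.4), np.float64(10.4)]]
red []
black [[429.7, 199.3, 63.5, 48.4, np.float32(-28.3), np.float64(9.8)]]
tcp [530.8  80.8 218.2] yaw 92.0 t 16.9 dp now-axes [ 94.5 125.5 -11.7] turn z 30.0 dp after turn [144.6  61.5 -11.8]
```

View pics/w6.png

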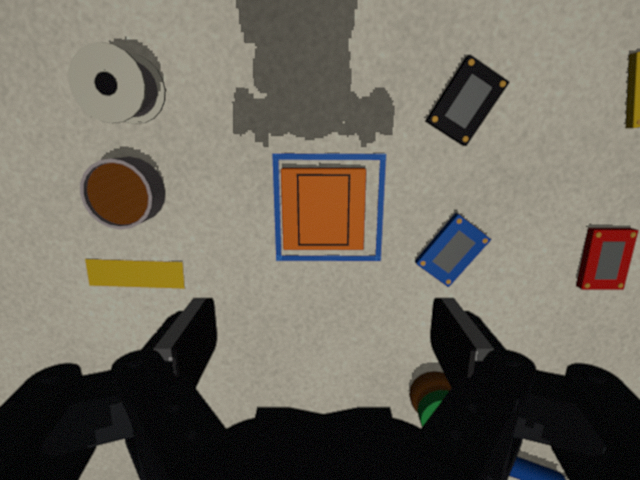

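Carrier (282–366 × 168–249) lies inside the outline (274–385 × 154–260), about 5 mm off centre in y, so step 1 is met. Next is the black layer at (467,100).

{"method": "play_rows", "body": {"steps": [{"claw": 0,"dp": [0,0,0],"angular": [0,0,6.1]},{"claw": 0,"dp": [0,0,0],"angular": [0,0,6.1]},{"claw": 0,"dp": [0,0,0],"angular": [0,0,6.1]},{"claw": 0,"dp": [0,0,0],"angular": [0,0,6.1]},{"claw": 0,"dp": [0,0,0],"angular": [0,0,6.1]},{"claw": 0,"dp": [0.0368,0.0151,0],"angular": [0,0,0]},{"claw": 0,"dp": [0.0368,0.0151,0],"angular": [0,0,0]},{"claw": 0,"dp": [0.0368,0.0151,0],"angular": [0,0,0]}]}}

```text
clock: 17.57
tcp_pos: [0.4548, 0.1737, 0.2181]
orientation: [-0.0, 0.247, 0.969, 0.0]
wrist_force: [0.9, 0.9, -0.3]
finger_gap: 0.0856
```

{"method": "play_rows", "body": {"steps": [{"claw": 0,"dp": [0.0368,0.0151,0],"angular": [0,0,0]},{"claw": 0,"dp": [0,0,0.025],"angular": [0,0,0]},{"claw": 0,"dp": [0,0,0.025],"angular": [0,0,0]},{"claw": 0,"dp": [0,0,0.025],"angular": [0,0,0]},{"claw": 0,"dp": [0,0,0.025],"angular": [0,0,0]},{"claw": 0,"dp": [0,0,0],"angular": [0,0,0]},{"claw": 0,"dp": [0,0,0],"angular": [0,0,0]},{"claw": 0,"dp": [0,0,0],"angular": [0,0,0]}]}}

```text
clock: 18.23
tcp_pos: [0.431, 0.2043, 0.1195]
orientation: [0.001, 0.246, 0.969, 0.0]
wrist_force: [-0.4, -0.1, 0.1]
finger_gap: 0.0853
```

```bash
cat >> h.py <<'E'
def layer(col,save_as=None):
    rgb,P=cam('wrist')
    if save_as: save(rgb,save_as)
    b=[q for q in blobs('wrist',rgb,P,col,.01,300,.006) if 45<q[2]<75 and 30<q[3]<55];print(col,b)
    if b: q=b[0];to(q[0],q[1],11,q[4]+90)
E
python3 -c "
from h import *
layer('black')"
```

```text
black [[559.9, 352.2, 74.7, 38.5, np.float32(-32.7), np.float64(5.2)], [428.4, 206.7, 63.9, 44.1, np.float32(-28.5), np.float64(10.6)]]
tcp [431.5 204.4 119.9] yaw 61.5 t 18.3 dp now-axes [-42.1 190.9 109.4] turn z 4.2 dp after turn [-28.2 193.7 108.9]
```

{"method": "play_rows", "body": {"steps": [{"claw": 0,"dp": [0.003,0.0005,0.03],"angular": [0,0,0]},{"claw": 0,"dp": [0,0,0.03],"angular": [0,0,0]},{"claw": 0,"dp": [0,0,0.03],"angular": [0,0,0]},{"claw": 0,"dp": [0,0,0.019],"angular": [0,0,0]},{"claw": 60,"dp": [0,0,0],"angular": [0,0,0]},{"claw": 100,"dp": [0,0,0],"angular": [0,0,0]},{"claw": 150,"dp": [0,0,0],"angular": [0,0,0]},{"claw": 150,"dp": [0,0,0],"angular": [0,0,0]}], "force": 40}}

```text
clock: 18.95
tcp_pos: [0.4301, 0.2066, 0.0117]
orientation: [0.002, 0.246, 0.969, 0.001]
wrist_force: [-0.6, -0.3, 4.4]
finger_gap: 0.0419
```

{"method": "play_rows", "body": {"steps": [{"claw": 180,"dp": [0,0,0],"angular": [0,0,0]},{"claw": 180,"dp": [0,0,0],"angular": [0,0,0]},{"claw": 180,"dp": [0,0,0],"angular": [0,0,0]},{"claw": 180,"dp": [0,0,0],"angular": [0,0,0]},{"claw": 180,"dp": [0,0,0],"angular": [0,0,0]},{"claw": 180,"dp": [0,0,0],"angular": [0,0,0]},{"claw": 180,"dp": [0,0,0],"angular": [0,0,0]},{"claw": 180,"dp": [0,0,0],"angular": [0,0,0]}]}}

```text
clock: 19.62
tcp_pos: [0.4301, 0.2066, 0.0117]
orientation: [0.002, 0.246, 0.969, 0.001]
wrist_force: [-1.5, -0.7, 7.8]
finger_gap: 0.0428
```

Run:
```python
from h import *
print(pose()[0]['wrist_force'],pose()[0]['finger_gap']);to(531,81,80,92)
```

```text
[-1.48718186 -0.7224033   7.83339323] 0.04278030381692158
tcp [430.1 206.6  11.7] yaw 61.5 t 19.6 dp now-axes [-148.9  -62.   -67.9] turn z -30.5 dp after turn [ -96.5 -129.1  -68.3]
```

The tips press on the bench (7.8 N), so I'll regrip 4.5 mm higher.

{"method": "play_rows", "body": {"steps": [{"claw": 100,"dp": [0,0,0],"angular": [0,0,0]},{"claw": 80,"dp": [0,0,-0.0025],"angular": [0,0,0]},{"claw": 80,"dp": [0,0,-0.002],"angular": [0,0,0]},{"claw": 80,"dp": [0,0,0],"angular": [0,0,0]},{"claw": 80,"dp": [0,0,0],"angular": [0,0,0]},{"claw": 120,"dp": [0,0,0],"angular": [0,0,0]},{"claw": 150,"dp": [0,0,0],"angular": [0,0,0]},{"claw": 180,"dp": [0,0,0],"angular": [0,0,0]}], "force": 40}}

```text
clock: 20.28
tcp_pos: [0.4279, 0.2061, 0.0142]
orientation: [0.0, 0.246, 0.969, 0.0]
wrist_force: [-0.3, -0.4, 5.5]
finger_gap: 0.0422
```

{"method": "play_rows", "body": {"steps": [{"claw": 180,"dp": [0,0,0],"angular": [0,0,0]},{"claw": 180,"dp": [0,0,0],"angular": [0,0,0]},{"claw": 180,"dp": [0,0,0],"angular": [0,0,0]},{"claw": 180,"dp": [0,0,0],"angular": [0,0,0]},{"claw": 180,"dp": [0,0,0],"angular": [0,0,0]},{"claw": 180,"dp": [0,0,0],"angular": [0,0,0]},{"claw": 180,"dp": [0,0,0],"angular": [0,0,0]},{"claw": 180,"dp": [0,0,0],"angular": [0,0,0]}]}}

```text
clock: 20.95
tcp_pos: [0.4279, 0.2061, 0.0142]
orientation: [0.0, 0.246, 0.969, 0.0]
wrist_force: [-1.4, -0.5, 5.8]
finger_gap: 0.0419
```

Run:
```python
from h import *
print(pose()[0]['wrist_force'],pose()[0]['finger_gap']);to(531,81,80,92)
```

```text
[-1.39919537 -0.46545825  5.77846847] 0.04188221140812171
tcp [427.9 206.1  14.2] yaw 61.5 t 20.9 dp now-axes [-150.3  -60.7  -65.8] turn z -30.5 dp after turn [ -98.7 -128.6  -65.8]
```

{"method": "play_rows", "body": {"steps": [{"claw": 180,"dp": [0,0,-0.01],"angular": [0,0,0]},{"claw": 180,"dp": [0,0,-0.02],"angular": [0,0,0]},{"claw": 180,"dp": [0,0,-0.02],"angular": [0,0,0]},{"claw": 180,"dp": [0,0,-0.016],"angular": [0,0,0]},{"claw": 180,"dp": [0,0,0],"angular": [0,0,-6.1]},{"claw": 180,"dp": [0,0,0],"angular": [0,0,-6.1]},{"claw": 180,"dp": [0,0,0],"angular": [0,0,-6.1]},{"claw": 180,"dp": [0,0,0],"angular": [0,0,-6.1]}]}}

```text
clock: 21.62
tcp_pos: [0.4276, 0.206, 0.0797]
orientation: [-0.0, 0.033, 0.999, -0.0]
wrist_force: [-0.4, -0.3, -0.6]
finger_gap: 0.0413
```

{"method": "play_rows", "body": {"steps": [{"claw": 180,"dp": [0,0,0],"angular": [0,0,-6.1]},{"claw": 180,"dp": [-0.0165,-0.0214,0],"angular": [0,0,0]},{"claw": 180,"dp": [-0.0165,-0.0214,0],"angular": [0,0,0]},{"claw": 180,"dp": [-0.0165,-0.0214,0],"angular": [0,0,0]},{"claw": 180,"dp": [-0.0165,-0.0214,0],"angular": [0,0,0]},{"claw": 180,"dp": [-0.0165,-0.0214,0],"angular": [0,0,0]},{"claw": 180,"dp": [-0.0165,-0.0214,0],"angular": [0,0,0]},{"claw": 180,"dp": [0,0,0],"angular": [0,0,0]}]}}

```text
clock: 22.28
tcp_pos: [0.535, 0.0777, 0.0798]
orientation: [0.002, -0.015, 1.0, -0.001]
wrist_force: [0.4, -0.1, -0.3]
finger_gap: 0.0418
```

Run:
```python
from h import *
print(pose()[0]['wrist_force'],pose()[0]['finger_gap']);to(531,81.2,26.5,92)
rgb,P=cam('wrist');save(rgb,'w7.png')
print(blobs('wrist',rgb,P,'black',.066,300,.02))
rgb,P=cam('scene')
for c in('orange',): print(blobs('scene',rgb,P,c,.012,50))
for c in('blue','yellow','red'): print(c,[b for b in blobs('scene',rgb,P,c,.01,100,.005) if 50<b[2]<75 and 35<b[3]])
```

```text
[ 0.41272479 -0.10096075 -0.34549434] 0.041792901719246794
tcp [535.   77.7  79.8] yaw 91.8 t 22.3 dp now-axes [ 4.   3.7 53.2] turn z -0.2 dp after turn [ 3.9  3.6 53.3]
[]
[[540.6, 81.0, 77.7, 64.9, np.float32(-87.9), np.float64(12.5)]]
blue [[572.3, 211.4, 63.6, 42.3, np.float32(-33.8), np.float64(10.5)]]
yellow [[414.2, 372.1, 65.5, 42.0, np.float32(12.6), np.float64(10.5)]]
red [[575.2, 367.8, 62.6, 41.7, np.float32(2.0), np.float64(10.5)]]
```

View pics/w7.png

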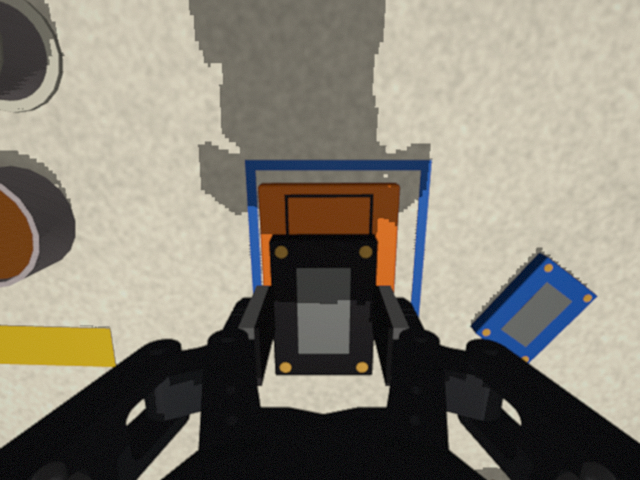

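Black layer is held square (inlay 297–352 × 267–353) with the carrier behind it. I'll settle lower and compute its offset from the inlay.

{"method": "play_rows", "body": {"steps": [{"claw": 180,"dp": [0,0,0.01],"angular": [0,0,0]},{"claw": 180,"dp": [0,0,0.01],"angular": [0,0,0]},{"claw": 180,"dp": [0,0,0],"angular": [0,0,0]},{"claw": 180,"dp": [0,0,0],"angular": [0,0,0]},{"claw": 180,"dp": [0,0,0],"angular": [0,0,0]},{"claw": 180,"dp": [0,0,0],"angular": [0,0,0]},{"claw": 180,"dp": [0,0,0],"angular": [0,0,0]},{"claw": 180,"dp": [0,0,0],"angular": [0,0,0]}]}}

```text
clock: 23.05
tcp_pos: [0.5316, 0.0813, 0.0602]
orientation: [0.0, -0.018, 1.0, 0.0]
wrist_force: [0.6, 0.2, -0.5]
finger_gap: 0.0415
```

```bash
cat >> h.py <<'E'
def inlay(dz=-.0042,fn=None):
    "held layer: grey inlay centre in tool x,y (mm); top plane at TCP z + dz"
    s,M,yw=pose();rgb,P=cam('wrist');c,T=rays('wrist')
    if fn: save(rgb,fn)
    h=hsv(rgb);z=s['tcp_pos'][2]+dz
    m=((h[...,1]<60)&(h[...,2]>65)&(h[...,2]<135)&(np.abs(P[...,2]-z)<.006)).astype(np.uint8)*255
    m[:200]=0;m[:,:270]=0;m[:,380:]=0;m=cv2.morphologyEx(m,cv2.MORPH_OPEN,np.ones((5,5),np.uint8))
    k=max(cv2.findContours(m,cv2.RETR_EXTERNAL,cv2.CHAIN_APPROX_NONE)[0],key=cv2.contourArea)
    w=toplane(k[:,0],c,T,z);r=cv2.minAreaRect((w*1000).astype(np.float32))
    d=np.r_[np.array(r[0])-np.array(s['tcp_pos'][:2])*1000,0]
    print('inlay px',cv2.boundingRect(k),'size',np.round(r[1],1),'ang',round(r[2],1),'world',np.round(r[0],1),'tool offset',np.round(M.T@d,1)[:2],'layer z med',np.nanmedian(P[...,2][m>0]))
E
python3 - <<'E'
from h import *
inlay()
to(531,81.2,26.5,92)
E
```

```text
inlay px (297, 299, 53, 55) size [26.1 22.4] ang 2.7 world [540.3  82.1] tool offset [-8.8  0.5] layer z med 0.05657363966026832
tcp [531.6  81.2  60.2] yaw 92.0 t 23.1 dp now-axes [ 0.6 -0.  33.7] turn z 0.0 dp after turn [ 0.6 -0.  33.7]
```

```bash
cat >> h.py <<'E'
def px2tool(px,tz):
    c=env.calibration('wrist');T=np.array(c['hand_eye']);px=np.asarray(px,float)
    d=np.c_[(px[:,0]-c['cx'])/c['fx'],(px[:,1]-c['cy'])/c['fy'],np.ones(len(px))]@T[:3,:3].T
    return ((T[:3,3]+d*((tz-T[2,3])/d[:,2])[:,None])*1000)[:,:2]
E
python3 - <<'E'
from h import *
p=px2tool([[297,267.5],[350,267.5],[352,353.5],[298,353.5]],.0042);print(p.round(1),p.mean(0))
p=px2tool([[281,252],[366,252],[362,367],[286,367]],.0042);print('dots',p.round(1),p.mean(0))
E
```

```text
[[ 18.6 -10.1]
 [ 18.6  11.6]
 [-21.9  13.3]
 [-21.9 -10.5]] [-1.69302252  1.08046081]
dots [[ 25.2 -16.5]
 [ 25.3  17.9]
 [-28.9  17.9]
 [-28.9 -16. ]] [-1.80684063  0.86042049]
```

{"method": "play_rows", "body": {"steps": [{"claw": 180,"dp": [0.002,-0.001,0.01],"angular": [0,0,0]},{"claw": 180,"dp": [0,0,0.01],"angular": [0,0,0]},{"claw": 180,"dp": [0,0,0.008],"angular": [0,0,0]},{"claw": 180,"dp": [0,0,0.003],"angular": [0,0,0]},{"claw": 180,"dp": [0,0,0.002],"angular": [0,0,0]},{"claw": 180,"dp": [0,0,0.001],"angular": [0,0,0]},{"claw": 180,"dp": [0,0,0],"angular": [0,0,0]},{"claw": 180,"dp": [0,0,0],"angular": [0,0,0]}]}}

```text
clock: 23.77
tcp_pos: [0.5289, 0.0801, 0.0263]
orientation: [-0.0, -0.017, 1.0, -0.0]
wrist_force: [-1.9, -0.6, 5.0]
finger_gap: 0.0413
```

{"method": "play_rows", "body": {"steps": [{"claw": 180,"dp": [0,0,0],"angular": [0,0,0]},{"claw": 180,"dp": [0,0,0],"angular": [0,0,0]},{"claw": 180,"dp": [0,0,0],"angular": [0,0,0]},{"claw": 180,"dp": [0,0,0],"angular": [0,0,0]},{"claw": 180,"dp": [0,0,0],"angular": [0,0,0]},{"claw": 180,"dp": [0,0,0],"angular": [0,0,0]},{"claw": 180,"dp": [0,0,0],"angular": [0,0,0]},{"claw": 180,"dp": [0,0,0],"angular": [0,0,0]}]}}

```text
clock: 24.43
tcp_pos: [0.529, 0.0801, 0.0262]
orientation: [-0.0, -0.017, 1.0, 0.0]
wrist_force: [-3.8, 0.1, 5.5]
finger_gap: 0.0413
```

Seated at +12.0 mm with 5.5 N. I'll release, close, and press from above to be sure.

{"method": "play_rows", "body": {"steps": [{"claw": 80,"dp": [0,0,0],"angular": [0,0,0]},{"claw": 80,"dp": [0,0,0],"angular": [0,0,0]},{"claw": 80,"dp": [0,0,0],"angular": [0,0,0]},{"claw": 80,"dp": [0,0,-0.01],"angular": [0,0,0]},{"claw": 80,"dp": [0,0,-0.02],"angular": [0,0,0]},{"claw": 255,"dp": [0,0,-0.01],"angular": [0,0,0]},{"claw": 255,"dp": [0,0,0],"angular": [0,0,0]},{"claw": 255,"dp": [0,0,0],"angular": [0,0,0]}]}}

```text
clock: 25.1
tcp_pos: [0.5304, 0.0801, 0.0667]
orientation: [0.001, -0.017, 1.0, 0.0]
wrist_force: [0.3, -0.4, 0.4]
finger_gap: 0.0227
```

{"method": "play_rows", "body": {"steps": [{"claw": 255,"dp": [0,0,0],"angular": [0,0,0]},{"claw": 255,"dp": [0,0,0],"angular": [0,0,0]},{"claw": 255,"dp": [0,0,0],"angular": [0,0,0]},{"claw": 255,"dp": [0,0,0],"angular": [0,0,0]},{"claw": 255,"dp": [0,0,0.01],"angular": [0,0,0]},{"claw": 255,"dp": [0,0,0.01],"angular": [0,0,0]},{"claw": 255,"dp": [0,0,0.005],"angular": [0,0,0]},{"claw": 255,"dp": [0,0,0],"angular": [0,0,0]}]}}

```text
clock: 25.77
tcp_pos: [0.5276, 0.0801, 0.0386]
orientation: [-0.002, -0.017, 1.0, 0.0]
wrist_force: [-0.4, 0.4, -0.5]
finger_gap: 0.0001
```

{"method": "play_rows", "body": {"steps": [{"claw": 255,"dp": [0,0,0.001],"angular": [0,0,0]},{"claw": 255,"dp": [0,0,0.001],"angular": [0,0,0]},{"claw": 255,"dp": [0,0,0.001],"angular": [0,0,0]},{"claw": 255,"dp": [0,0,0.001],"angular": [0,0,0]},{"claw": 255,"dp": [0,0,0],"angular": [0,0,0]},{"claw": 255,"dp": [0,0,0],"angular": [0,0,0]},{"claw": 255,"dp": [0,0,0],"angular": [0,0,0]},{"claw": 255,"dp": [0,0,0],"angular": [0,0,0]}]}}

```text
clock: 26.43
tcp_pos: [0.5295, 0.0801, 0.037]
orientation: [0.0, -0.017, 1.0, 0.0]
wrist_force: [1.1, 0.7, -0.1]
finger_gap: 0.0003
```

{"method": "play_rows", "body": {"steps": [{"claw": 255,"dp": [0,0,0.0015],"angular": [0,0,0]},{"claw": 255,"dp": [0,0,0.0015],"angular": [0,0,0]},{"claw": 255,"dp": [0,0,0.001],"angular": [0,0,0]},{"claw": 255,"dp": [0,0,0.001],"angular": [0,0,0]},{"claw": 255,"dp": [0,0,0],"angular": [0,0,0]},{"claw": 255,"dp": [0,0,0],"angular": [0,0,0]},{"claw": 255,"dp": [0,0,0],"angular": [0,0,0]},{"claw": 255,"dp": [0,0,0],"angular": [0,0,0]}]}}

```text
clock: 27.1
tcp_pos: [0.5294, 0.0801, 0.0318]
orientation: [0.0, -0.017, 1.0, 0.0]
wrist_force: [0.2, -1.0, 0.6]
finger_gap: 0.0003
```

{"method": "play_rows", "body": {"steps": [{"claw": 255,"dp": [0,0,0.001],"angular": [0,0,0]},{"claw": 255,"dp": [0,0,0.001],"angular": [0,0,0]},{"claw": 255,"dp": [0,0,0],"angular": [0,0,0]},{"claw": 255,"dp": [0,0,0],"angular": [0,0,0]},{"claw": 255,"dp": [0,0,0],"angular": [0,0,0]},{"claw": 255,"dp": [0,0,0],"angular": [0,0,0]},{"claw": 255,"dp": [0,0,0],"angular": [0,0,0]},{"claw": 255,"dp": [0,0,0],"angular": [0,0,0]}]}}

```text
clock: 27.77
tcp_pos: [0.5295, 0.0801, 0.0301]
orientation: [0.0, -0.017, 1.0, 0.0]
wrist_force: [-0.5, -0.5, 5.6]
finger_gap: -0.0001
```

{"method": "play_rows", "body": {"steps": [{"claw": 255,"dp": [0,0,0],"angular": [0,0,0]},{"claw": 255,"dp": [0,0,0],"angular": [0,0,0]},{"claw": 255,"dp": [0,0,0],"angular": [0,0,0]},{"claw": 255,"dp": [0,0,0],"angular": [0,0,0]},{"claw": 255,"dp": [0,0,-0.02],"angular": [0,0,0]},{"claw": 255,"dp": [0,0,-0.03],"angular": [0,0,0]},{"claw": 0,"dp": [0,0,-0.04],"angular": [0,0,0]},{"claw": 0,"dp": [0,0,0],"angular": [0,0,6]}]}}

```text
clock: 28.43
tcp_pos: [0.5333, 0.0802, 0.1262]
orientation: [0.005, 0.035, 0.999, 0.0]
wrist_force: [1.2, -0.1, 0.9]
finger_gap: 0.023
```

{"method": "play_rows", "body": {"steps": [{"claw": 0,"dp": [0,0,0],"angular": [0,0,6]},{"claw": 0,"dp": [0,0,0],"angular": [0,0,6]},{"claw": 0,"dp": [0,0,0],"angular": [0,0,6]},{"claw": 0,"dp": [0,0,0],"angular": [0,0,6]},{"claw": 0,"dp": [0,0,0],"angular": [0,0,6]},{"claw": 0,"dp": [0.0102,0.0326,0],"angular": [0,0,0]},{"claw": 0,"dp": [0.0102,0.0326,0],"angular": [0,0,0]},{"claw": 0,"dp": [0.0102,0.0326,0],"angular": [0,0,0]}]}}

```text
clock: 29.1
tcp_pos: [0.5589, 0.1788, 0.1194]
orientation: [-0.0, 0.293, 0.956, -0.0]
wrist_force: [1.6, -1.4, 0.8]
finger_gap: 0.0858
```

{"method": "play_rows", "body": {"steps": [{"claw": 0,"dp": [0.0102,0.0326,0],"angular": [0,0,0]},{"claw": 0,"dp": [0,0,0],"angular": [0,0,0]},{"claw": 0,"dp": [0,0,0],"angular": [0,0,0]},{"claw": 0,"dp": [0,0,0],"angular": [0,0,0]},{"claw": 0,"dp": [0,0,0],"angular": [0,0,0]},{"claw": 0,"dp": [0,0,0],"angular": [0,0,0]},{"claw": 0,"dp": [0,0,0],"angular": [0,0,0]},{"claw": 0,"dp": [0,0,0],"angular": [0,0,0]}]}}

```text
clock: 29.77
tcp_pos: [0.5684, 0.2101, 0.12]
orientation: [0.0, 0.293, 0.956, 0.0]
wrist_force: [-0.7, -0.4, 0.5]
finger_gap: 0.0853
```

```bash
cat >> h.py <<'E'
def check():
    for n in('scene','side'):
        rgb,P=cam(n);print(n,'car',[b[:5] for b in blobs(n,rgb,P,'orange',.012,50)],end=' ')
        for c in('black','blue','yellow','red'):
          for z in(.01,.022,.032,.042,.052):
            r=[b[:6] for b in blobs(n,rgb,P,c,z,100,.005) if 50<b[2]<75 and 35<b[3]<56]
            if r: print(c,z,r,end=' ')
        print()
E
python3 -c "
from h import *
layer('blue');check()" | sed 's/np.float32(\([^)]*\))/\1/g;s/np.float64(\([^)]*\))/\1/g'
```

```text
blue [[568.6, 212.4, 62.9, 43.0, -34.0, 10.6]]
tcp [568.5 210.3 120. ] yaw 55.9 t 29.8 dp now-axes [  1.1   1.8 109. ] turn z -0.1 dp after turn [  1.1   1.8 109. ]
scene car [[534.2, 80.9, 77.8, 77.8, -88.2]] black 0.022 [[534.0, 80.8, 66.4, 44.4, 2.0, 22.2]] black 0.042 [[448.0, -418.8, 65.0, 40.4, 44.3, 42.6]] blue 0.01 [[572.3, 211.2, 63.2, 42.9, -33.6, 10.4]] yellow 0.01 [[413.1, 372.4, 63.7, 41.8, 11.3, 10.7]] red 0.01 [[575.3, 367.8, 62.6, 41.8, 2.0, 10.5]] 
side car [[532.9, 62.0, 74.7, 45.0, -0.9]] black 0.022 [[531.2, 74.2, 65.1, 51.2, 2.8, 21.7]] blue 0.01 [[571.1, 208.0, 59.8, 43.8, -32.9, 10.4]] yellow 0.01 [[410.8, 370.6, 62.3, 42.4, 12.0, 10.2]]
```

Black is centred on the carrier within 0.3 mm. Picking blue.

{"method": "play_rows", "body": {"steps": [{"claw": 0,"dp": [0.001,0.0018,0.03],"angular": [0,0,0]},{"claw": 0,"dp": [0,0,0.03],"angular": [0,0,0]},{"claw": 0,"dp": [0,0,0.03],"angular": [0,0,0]},{"claw": 0,"dp": [0,0,0.0155],"angular": [0,0,0]},{"claw": 60,"dp": [0,0,0],"angular": [0,0,0]},{"claw": 80,"dp": [0,0,0],"angular": [0,0,0]},{"claw": 110,"dp": [0,0,0],"angular": [0,0,0]},{"claw": 150,"dp": [0,0,0],"angular": [0,0,0]}]}}

```text
clock: 30.58
tcp_pos: [0.5701, 0.2131, 0.0165]
orientation: [0.002, 0.292, 0.956, 0.001]
wrist_force: [-1.8, -1.1, 21.0]
finger_gap: 0.0386
```

{"method": "play_rows", "body": {"steps": [{"claw": 180,"dp": [0,0,0],"angular": [0,0,0]},{"claw": 180,"dp": [0,0,0],"angular": [0,0,0]},{"claw": 180,"dp": [0,0,0],"angular": [0,0,0]},{"claw": 180,"dp": [0,0,0],"angular": [0,0,0]},{"claw": 180,"dp": [0,0,0],"angular": [0,0,0]},{"claw": 180,"dp": [0,0,0],"angular": [0,0,0]},{"claw": 180,"dp": [0,0,0],"angular": [0,0,0]},{"claw": 180,"dp": [0,0,0],"angular": [0,0,0]}]}}

```text
clock: 31.25
tcp_pos: [0.5706, 0.2126, 0.0179]
orientation: [0.002, 0.293, 0.956, 0.0]
wrist_force: [-1.8, -2.5, 10.3]
finger_gap: 0.0253
```

```bash
python3 -c "
from h import *
s=pose()[0];print(s['wrist_force'],s['finger_gap']);to(529.2,80.3,70,92)"
```

```text
[-1.75122888 -2.48813047 10.33142207] 0.025255005685754894
tcp [570.6 212.6  17.9] yaw 56.0 t 31.2 dp now-axes [ -40.  -132.7  -52.2] turn z -36.0 dp after turn [  46.  -130.8  -52.1]
```

The fingers closed over the top of the layer (gap 25 mm). I'll open, lift and relook.

{"method": "play_rows", "body": {"steps": [{"claw": 180,"dp": [0,0,-0.02],"angular": [0,0,0]},{"claw": 0,"dp": [0,0,-0.03],"angular": [0,0,0]},{"claw": 0,"dp": [0,0,-0.03],"angular": [0,0,0]},{"claw": 0,"dp": [0,0,-0.02],"angular": [0,0,0]},{"claw": 0,"dp": [0,0,0],"angular": [0,0,0]},{"claw": 0,"dp": [0,0,0],"angular": [0,0,0]},{"claw": 0,"dp": [0,0,0],"angular": [0,0,0]},{"claw": 0,"dp": [0,0,0],"angular": [0,0,0]}]}}

```text
clock: 31.92
tcp_pos: [0.5679, 0.2129, 0.1136]
orientation: [-0.001, 0.292, 0.956, -0.0]
wrist_force: [-0.4, -0.1, -0.9]
finger_gap: 0.0854
```

```bash
python3 -c "
from h import *
layer('blue')"
```

```text
blue [[568.4, 212.6, 62.4, 43.0, np.float32(-33.9), np.float64(10.6)]]
tcp [567.7 212.9 113.2] yaw 56.0 t 32.0 dp now-axes [ -0.8   0.3 102.2] turn z -0.1 dp after turn [ -0.7   0.2 102.2]
```

{"method": "play_rows", "body": {"steps": [{"claw": 0,"dp": [-0.0005,0,0.04],"angular": [0,0,0]},{"claw": 0,"dp": [0,0,0.03],"angular": [0,0,0]},{"claw": 0,"dp": [0,0,0.02],"angular": [0,0,0]},{"claw": 60,"dp": [0,0,0.012],"angular": [0,0,0]},{"claw": 80,"dp": [0,0,0],"angular": [0,0,0]},{"claw": 80,"dp": [0,0,0],"angular": [0,0,0]},{"claw": 80,"dp": [0,0,0],"angular": [0,0,0]},{"claw": 80,"dp": [0,0,0],"angular": [0,0,0]}]}}

```text
clock: 32.63
tcp_pos: [0.57, 0.213, 0.0135]
orientation: [0.001, 0.292, 0.956, 0.001]
wrist_force: [0.0, -0.0, 1.2]
finger_gap: 0.0586
```

{"method": "play_rows", "body": {"steps": [{"claw": 120,"dp": [0,0,0],"angular": [0,0,0]},{"claw": 150,"dp": [0,0,0],"angular": [0,0,0]},{"claw": 180,"dp": [0,0,0],"angular": [0,0,0]},{"claw": 180,"dp": [0,0,0],"angular": [0,0,0]},{"claw": 180,"dp": [0,0,0],"angular": [0,0,0]},{"claw": 180,"dp": [0,0,0],"angular": [0,0,0]},{"claw": 180,"dp": [0,0,0],"angular": [0,0,0]},{"claw": 180,"dp": [0,0,0],"angular": [0,0,0]}]}}

```text
clock: 33.3
tcp_pos: [0.5701, 0.2131, 0.014]
orientation: [0.001, 0.292, 0.956, 0.001]
wrist_force: [-0.9, 0.9, 6.8]
finger_gap: 0.0416
```

```bash
python3 -c "
from h import *
s=pose()[0];print(s['wrist_force'],s['finger_gap']);to(529.2,80.3,80,92)"
```

```text
[-0.88370834  0.91856864  6.77937765] 0.04163970372311272
tcp [570.1 213.1  14. ] yaw 56.0 t 33.3 dp now-axes [ -40.5 -132.8  -66.2] turn z -36.0 dp after turn [  45.5 -131.3  -66. ]
```

{"method": "play_rows", "body": {"steps": [{"claw": 180,"dp": [0,0,-0.012],"angular": [0,0,0]},{"claw": 180,"dp": [0,0,-0.02],"angular": [0,0,0]},{"claw": 180,"dp": [0,0,-0.02],"angular": [0,0,0]},{"claw": 180,"dp": [0,0,-0.014],"angular": [0,0,0]},{"claw": 180,"dp": [0,0,0],"angular": [0,0,-6]},{"claw": 180,"dp": [0,0,0],"angular": [0,0,-6]},{"claw": 180,"dp": [0,0,0],"angular": [0,0,-6]},{"claw": 180,"dp": [0,0,0],"angular": [0,0,-6]}]}}

```text
clock: 33.97
tcp_pos: [0.5692, 0.2128, 0.0788]
orientation: [0.0, 0.085, 0.996, 0.0]
wrist_force: [0.4, 0.7, -0.2]
finger_gap: 0.0415
```

{"method": "play_rows", "body": {"steps": [{"claw": 180,"dp": [0,0,0],"angular": [0,0,-6]},{"claw": 180,"dp": [0,0,0],"angular": [0,0,-6]},{"claw": 180,"dp": [0.0076,-0.0219,0],"angular": [0,0,0]},{"claw": 180,"dp": [0.0076,-0.0219,0],"angular": [0,0,0]},{"claw": 180,"dp": [0.0076,-0.0219,0],"angular": [0,0,0]},{"claw": 180,"dp": [0.0076,-0.0219,0],"angular": [0,0,0]},{"claw": 180,"dp": [0.0076,-0.0219,0],"angular": [0,0,0]},{"claw": 180,"dp": [0.0076,-0.0219,0],"angular": [0,0,0]}]}}

```text
clock: 34.63
tcp_pos: [0.5277, 0.0789, 0.0786]
orientation: [0.0, -0.018, 1.0, 0.0]
wrist_force: [-0.1, -0.6, -1.7]
finger_gap: 0.042
```

{"method": "play_rows", "body": {"steps": [{"claw": 180,"dp": [0,0,0],"angular": [0,0,0]},{"claw": 180,"dp": [0,0,0],"angular": [0,0,0]},{"claw": 180,"dp": [0,0,0],"angular": [0,0,0]},{"claw": 180,"dp": [0,0,0],"angular": [0,0,0]},{"claw": 180,"dp": [0,0,0],"angular": [0,0,0]},{"claw": 180,"dp": [0,0,0],"angular": [0,0,0]},{"claw": 180,"dp": [0,0,0],"angular": [0,0,0]},{"claw": 180,"dp": [0,0,0],"angular": [0,0,0]}]}}

```text
clock: 35.3
tcp_pos: [0.528, 0.0803, 0.0782]
orientation: [-0.0, -0.018, 1.0, 0.0]
wrist_force: [0.2, 0.3, -0.0]
finger_gap: 0.0417
```

```bash
cat >> h.py <<'E'
def held(col,fn=None,dz=-.0042):
    "held coloured layer in tool frame: corners via colour mask on top plane"
    s,M,yw=pose();rgb,P=cam('wrist')
    if fn: save(rgb,fn)
    m=mask(rgb,col);z=s['tcp_pos'][2]+dz
    m[np.abs(np.nan_to_num(P[...,2])-z)>.004]=0;m[:,:255]=0;m[:,392:]=0
    k=np.vstack([q for q in cv2.findContours(m,cv2.RETR_EXTERNAL,cv2.CHAIN_APPROX_NONE)[0] if cv2.contourArea(q)>50])
    w=px2tool(k[:,0],-dz);r=cv2.minAreaRect(w.astype(np.float32));print('held px',cv2.boundingRect(k),'tool centre',np.round(r[0],1),'size',np.round(r[1],1),'ang',round(r[2],1),'zmed',np.nanmedian(P[...,2][m>0]))
E
python3 -c "
from h import *
s=pose()[0];print(s['wrist_force'],s['finger_gap']);to(531,81.2,36.5,92);held('blue')"
```

```text
[ 0.22583105  0.25696774 -0.01473482] 0.0416645246109301
tcp [528.   80.3  78.2] yaw 92.0 t 35.3 dp now-axes [-3.   0.8 41.7] turn z 0.0 dp after turn [-3.   0.8 41.7]
held px (270, 237, 107, 136) tool centre [0.  0.7] size [43.2 63.1] ang 90.0 zmed 0.0746724894105282
```

{"method": "play_rows", "body": {"steps": [{"claw": 180,"dp": [-0.003,0,0.015],"angular": [0,0,0]},{"claw": 180,"dp": [0,0,0.012],"angular": [0,0,0]},{"claw": 180,"dp": [0,0,0.008],"angular": [0,0,0]},{"claw": 180,"dp": [0,0,0.003],"angular": [0,0,0]},{"claw": 180,"dp": [0,0,0.002],"angular": [0,0,0]},{"claw": 180,"dp": [0,0,0.001],"angular": [0,0,0]},{"claw": 180,"dp": [0,0,0.001],"angular": [0,0,0]},{"claw": 180,"dp": [0,0,0],"angular": [0,0,0]}]}}

```text
clock: 36.02
tcp_pos: [0.5313, 0.08, 0.0366]
orientation: [0.0, -0.017, 1.0, 0.0]
wrist_force: [-0.2, 1.3, -0.3]
finger_gap: 0.0416
```

{"method": "play_rows", "body": {"steps": [{"claw": 180,"dp": [0,0,0.0005],"angular": [0,0,0]},{"claw": 180,"dp": [0,0,0],"angular": [0,0,0]},{"claw": 180,"dp": [0,0,0],"angular": [0,0,0]},{"claw": 180,"dp": [0,0,0],"angular": [0,0,0]},{"claw": 180,"dp": [0,0,0],"angular": [0,0,0]},{"claw": 180,"dp": [0,0,0],"angular": [0,0,0]},{"claw": 180,"dp": [0,0,0],"angular": [0,0,0]},{"claw": 180,"dp": [0,0,0],"angular": [0,0,0]}]}}

```text
clock: 36.68
tcp_pos: [0.5313, 0.08, 0.036]
orientation: [0.0, -0.017, 1.0, 0.0]
wrist_force: [-0.1, -0.7, 1.4]
finger_gap: 0.0416
```

Contact begins at 36.0, as expected. I'll press slightly more, release, and then press from the top.

{"method": "play_rows", "body": {"steps": [{"claw": 180,"dp": [0,0,0.0005],"angular": [0,0,0]},{"claw": 180,"dp": [0,0,0],"angular": [0,0,0]},{"claw": 180,"dp": [0,0,0],"angular": [0,0,0]},{"claw": 180,"dp": [0,0,0],"angular": [0,0,0]},{"claw": 180,"dp": [0,0,0],"angular": [0,0,0]},{"claw": 180,"dp": [0,0,0],"angular": [0,0,0]},{"claw": 180,"dp": [0,0,0],"angular": [0,0,0]},{"claw": 180,"dp": [0,0,0],"angular": [0,0,0]}]}}

```text
clock: 37.35
tcp_pos: [0.5313, 0.08, 0.036]
orientation: [0.0, -0.017, 1.0, 0.0]
wrist_force: [-0.7, 0.3, 6.3]
finger_gap: 0.0416
```

{"method": "play_rows", "body": {"steps": [{"claw": 80,"dp": [0,0,0],"angular": [0,0,0]},{"claw": 80,"dp": [0,0,0],"angular": [0,0,0]},{"claw": 80,"dp": [0,0,0],"angular": [0,0,0]},{"claw": 80,"dp": [0,0,-0.01],"angular": [0,0,0]},{"claw": 80,"dp": [0,0,-0.02],"angular": [0,0,0]},{"claw": 255,"dp": [0,0,-0.01],"angular": [0,0,0]},{"claw": 255,"dp": [0,0,0],"angular": [0,0,0]},{"claw": 255,"dp": [0,0,0],"angular": [0,0,0]}]}}

```text
clock: 38.02
tcp_pos: [0.5319, 0.08, 0.0762]
orientation: [0.001, -0.017, 1.0, 0.0]
wrist_force: [0.6, 0.5, 0.9]
finger_gap: 0.0227
```

{"method": "play_rows", "body": {"steps": [{"claw": 255,"dp": [0,0,0],"angular": [0,0,0]},{"claw": 255,"dp": [0,0,0],"angular": [0,0,0]},{"claw": 255,"dp": [0,0,0],"angular": [0,0,0]},{"claw": 255,"dp": [0,0,0],"angular": [0,0,0]},{"claw": 255,"dp": [0,0,0],"angular": [0,0,0]},{"claw": 255,"dp": [0,0,0],"angular": [0,0,0]},{"claw": 255,"dp": [0,0,0],"angular": [0,0,0]},{"claw": 255,"dp": [0,0,0],"angular": [0,0,0]}]}}

```text
clock: 38.68
tcp_pos: [0.531, 0.08, 0.0752]
orientation: [-0.0, -0.017, 1.0, 0.0]
wrist_force: [0.7, -0.5, 0.3]
finger_gap: 0.0002
```

{"method": "play_rows", "body": {"steps": [{"claw": 255,"dp": [0,0,0.012],"angular": [0,0,0]},{"claw": 255,"dp": [0,0,0.012],"angular": [0,0,0]},{"claw": 255,"dp": [0,0,0.007],"angular": [0,0,0]},{"claw": 255,"dp": [0,0,0.002],"angular": [0,0,0]},{"claw": 255,"dp": [0,0,0.001],"angular": [0,0,0]},{"claw": 255,"dp": [0,0,0.0005],"angular": [0,0,0]},{"claw": 255,"dp": [0,0,0],"angular": [0,0,0]},{"claw": 255,"dp": [0,0,0],"angular": [0,0,0]}]}}

```text
clock: 39.35
tcp_pos: [0.5315, 0.08, 0.0413]
orientation: [0.0, -0.017, 1.0, 0.0]
wrist_force: [-0.0, 1.1, 0.5]
finger_gap: 0.0001
```

{"method": "play_rows", "body": {"steps": [{"claw": 255,"dp": [0,0,0.0005],"angular": [0,0,0]},{"claw": 255,"dp": [0,0,0],"angular": [0,0,0]},{"claw": 255,"dp": [0,0,0],"angular": [0,0,0]},{"claw": 255,"dp": [0,0,0],"angular": [0,0,0]},{"claw": 255,"dp": [0,0,0],"angular": [0,0,0]},{"claw": 255,"dp": [0,0,0],"angular": [0,0,0]},{"claw": 255,"dp": [0,0,0],"angular": [0,0,0]},{"claw": 255,"dp": [0,0,0],"angular": [0,0,0]}]}}

```text
clock: 40.02
tcp_pos: [0.531, 0.08, 0.0403]
orientation: [0.0, -0.017, 1.0, 0.0]
wrist_force: [0.3, 0.3, 0.5]
finger_gap: 0.0001
```

{"method": "play_rows", "body": {"steps": [{"claw": 255,"dp": [0,0,0.0007],"angular": [0,0,0]},{"claw": 255,"dp": [0,0,0],"angular": [0,0,0]},{"claw": 255,"dp": [0,0,0],"angular": [0,0,0]},{"claw": 255,"dp": [0,0,0],"angular": [0,0,0]},{"claw": 255,"dp": [0,0,0],"angular": [0,0,0]},{"claw": 255,"dp": [0,0,0],"angular": [0,0,0]},{"claw": 255,"dp": [0,0,0],"angular": [0,0,0]},{"claw": 255,"dp": [0,0,0],"angular": [0,0,0]}]}}

```text
clock: 40.68
tcp_pos: [0.5311, 0.08, 0.0401]
orientation: [0.0, -0.017, 1.0, 0.0]
wrist_force: [-2.0, -0.2, 5.8]
finger_gap: -0.0
```

{"method": "play_rows", "body": {"steps": [{"claw": 255,"dp": [0,0,-0.02],"angular": [0,0,0]},{"claw": 255,"dp": [0,0,-0.03],"angular": [0,0,0]},{"claw": 0,"dp": [0,0,-0.03],"angular": [0,0,0]},{"claw": 0,"dp": [0,0,0],"angular": [0,0,-5]},{"claw": 0,"dp": [0,0,0],"angular": [0,0,-5]},{"claw": 0,"dp": [0.0064,0.0345,0],"angular": [0,0,0]},{"claw": 0,"dp": [0.0064,0.0345,0],"angular": [0,0,0]},{"claw": 0,"dp": [0.0064,0.0345,0],"angular": [0,0,0]}]}}

```text
clock: 41.35
tcp_pos: [0.4905, 0.1777, 0.1194]
orientation: [0.0, -0.103, 0.995, 0.0]
wrist_force: [0.9, 0.9, 0.7]
finger_gap: 0.0723
```

{"method": "play_rows", "body": {"steps": [{"claw": 0,"dp": [0.0064,0.0345,0],"angular": [0,0,0]},{"claw": 0,"dp": [0.0064,0.0345,0],"angular": [0,0,0]},{"claw": 0,"dp": [0.0064,0.0345,0],"angular": [0,0,0]},{"claw": 0,"dp": [0.0064,0.0345,0],"angular": [0,0,0]},{"claw": 0,"dp": [0.0064,0.0345,0],"angular": [0,0,0]},{"claw": 0,"dp": [0.0064,0.0345,0],"angular": [0,0,0]},{"claw": 0,"dp": [0,0,0],"angular": [0,0,0]},{"claw": 0,"dp": [0,0,0],"angular": [0,0,0]}]}}

```text
clock: 42.02
tcp_pos: [0.4091, 0.3733, 0.1192]
orientation: [-0.0, -0.106, 0.994, -0.0]
wrist_force: [0.1, -0.6, 0.6]
finger_gap: 0.0852
```

{"method": "play_rows", "body": {"steps": [{"claw": 0,"dp": [0,0,0],"angular": [0,0,0]},{"claw": 0,"dp": [0,0,0],"angular": [0,0,0]},{"claw": 0,"dp": [0,0,0],"angular": [0,0,0]},{"claw": 0,"dp": [0,0,0],"angular": [0,0,0]},{"claw": 0,"dp": [0,0,0],"angular": [0,0,0]},{"claw": 0,"dp": [0,0,0],"angular": [0,0,0]},{"claw": 0,"dp": [0,0,0],"angular": [0,0,0]},{"claw": 0,"dp": [0,0,0],"angular": [0,0,0]}]}}

```text
clock: 42.68
tcp_pos: [0.4103, 0.3715, 0.1197]
orientation: [0.0, -0.104, 0.995, 0.0]
wrist_force: [0.2, 0.6, 0.1]
finger_gap: 0.0858
```

```bash
python3 -c "
from h import *
layer('yellow');check()" | sed 's/np.float32(\([^)]*\))/\1/g;s/np.float64(\([^)]*\))/\1/g'
```

```text
yellow [[410.3, 372.9, 63.0, 43.0, 12.5, 10.5]]
tcp [410.2 371.6 119.6] yaw 102.0 t 42.7 dp now-axes [ -0.3   1.2 108.6] turn z -0.5 dp after turn [ -0.3   1.2 108.6]
scene car [[534.1, 80.8, 77.9, 77.8, -88.0]] black 0.042 [[448.0, -418.8, 65.0, 40.4, 44.3, 42.1]] blue 0.032 [[535.9, 84.0, 66.9, 49.9, 3.2, 32.3]] yellow 0.01 [[412.5, 371.7, 64.4, 42.0, 12.7, 10.7]] red 0.01 [[575.2, 367.8, 62.6, 41.8, 2.0, 10.7]] 
side car [[532.7, 50.2, 75.0, 20.8, -0.0]] blue 0.032 [[531.1, 81.2, 62.6, 49.5, -3.1, 32.3]] yellow 0.01 [[410.8, 370.6, 62.3, 42.4, 12.0, 10.5]] red 0.01 [[572.7, 364.9, 55.6, 37.8, -3.0, 10.4]]
```

Pressed 5.8 N on blue. Picking yellow.

{"method": "play_rows", "body": {"steps": [{"claw": 0,"dp": [0,0.0012,0.04],"angular": [0,0,-0.5]},{"claw": 0,"dp": [0,0,0.035],"angular": [0,0,0]},{"claw": 0,"dp": [0,0,0.02],"angular": [0,0,0]},{"claw": 60,"dp": [0,0,0.012],"angular": [0,0,0]},{"claw": 80,"dp": [0,0,0],"angular": [0,0,0]},{"claw": 80,"dp": [0,0,0],"angular": [0,0,0]},{"claw": 80,"dp": [0,0,0],"angular": [0,0,0]},{"claw": 80,"dp": [0,0,0],"angular": [0,0,0]}]}}

```text
clock: 43.5
tcp_pos: [0.411, 0.3737, 0.014]
orientation: [0.001, -0.109, 0.994, 0.001]
wrist_force: [0.4, -0.9, -0.2]
finger_gap: 0.0586
```

{"method": "play_rows", "body": {"steps": [{"claw": 120,"dp": [0,0,0],"angular": [0,0,0]},{"claw": 150,"dp": [0,0,0],"angular": [0,0,0]},{"claw": 180,"dp": [0,0,0],"angular": [0,0,0]},{"claw": 180,"dp": [0,0,0],"angular": [0,0,0]},{"claw": 180,"dp": [0,0,0],"angular": [0,0,0]},{"claw": 180,"dp": [0,0,0],"angular": [0,0,0]},{"claw": 180,"dp": [0,0,0],"angular": [0,0,0]},{"claw": 180,"dp": [0,0,0],"angular": [0,0,0]}]}}

```text
clock: 44.17
tcp_pos: [0.4108, 0.3735, 0.0143]
orientation: [0.001, -0.109, 0.994, 0.001]
wrist_force: [-0.5, -0.7, 5.6]
finger_gap: 0.0412
```

```bash
python3 -c "
from h import *
s=pose()[0];print(s['wrist_force'],s['finger_gap']);to(530.5,80.5,85,92)"
```

```text
[-0.47697597 -0.70669771  5.63435941] 0.0412125026689374
tcp [410.8 373.5  14.3] yaw 102.5 t 44.2 dp now-axes [ -53.6 -311.9  -70.8] turn z 10.5 dp after turn [-109.4 -297.   -70.7]
```

{"method": "play_rows", "body": {"steps": [{"claw": 180,"dp": [0,0,-0.012],"angular": [0,0,0]},{"claw": 180,"dp": [0,0,-0.02],"angular": [0,0,0]},{"claw": 180,"dp": [0,0,-0.022],"angular": [0,0,0]},{"claw": 180,"dp": [0,0,-0.02],"angular": [0,0,0]},{"claw": 180,"dp": [0,0,0],"angular": [0,0,5.25]},{"claw": 180,"dp": [0,0,0],"angular": [0,0,5.25]},{"claw": 180,"dp": [-0.0109,-0.0297,0],"angular": [0,0,0]},{"claw": 180,"dp": [-0.0109,-0.0297,0],"angular": [0,0,0]}]}}

```text
clock: 44.83
tcp_pos: [0.4339, 0.315, 0.0876]
orientation: [0.001, -0.019, 1.0, 0.001]
wrist_force: [0.8, 0.6, -0.6]
finger_gap: 0.0413
```

{"method": "play_rows", "body": {"steps": [{"claw": 180,"dp": [-0.0109,-0.0297,0],"angular": [0,0,0]},{"claw": 180,"dp": [-0.0109,-0.0297,0],"angular": [0,0,0]},{"claw": 180,"dp": [-0.0109,-0.0297,0],"angular": [0,0,0]},{"claw": 180,"dp": [-0.0109,-0.0297,0],"angular": [0,0,0]},{"claw": 180,"dp": [-0.0109,-0.0297,0],"angular": [0,0,0]},{"claw": 180,"dp": [-0.0109,-0.0297,0],"angular": [0,0,0]},{"claw": 180,"dp": [-0.0109,-0.0297,0],"angular": [0,0,0]},{"claw": 180,"dp": [-0.0109,-0.0297,0],"angular": [0,0,0]}]}}

```text
clock: 45.5
tcp_pos: [0.5299, 0.0784, 0.0874]
orientation: [0.001, -0.017, 1.0, 0.0]
wrist_force: [0.6, 0.6, -0.4]
finger_gap: 0.0416
```

{"method": "play_rows", "body": {"steps": [{"claw": 180,"dp": [0,0,0],"angular": [0,0,0]},{"claw": 180,"dp": [0,0,0],"angular": [0,0,0]},{"claw": 180,"dp": [0,0,0],"angular": [0,0,0]},{"claw": 180,"dp": [0,0,0],"angular": [0,0,0]},{"claw": 180,"dp": [0,0,0],"angular": [0,0,0]},{"claw": 180,"dp": [0,0,0],"angular": [0,0,0]},{"claw": 180,"dp": [0,0,0],"angular": [0,0,0]},{"claw": 180,"dp": [0,0,0],"angular": [0,0,0]}]}}

```text
clock: 46.17
tcp_pos: [0.529, 0.0805, 0.0866]
orientation: [0.0, -0.018, 1.0, 0.0]
wrist_force: [1.4, -0.0, -0.1]
finger_gap: 0.0412
```

```bash
python3 -c "
from h import *
s=pose()[0];print(s['wrist_force'],s['finger_gap']);to(530.9,81.2,46.3,92);held('yellow','w8.png')"
```

```text
[ 1.41431335 -0.02919196 -0.1216903 ] 0.04124749701105657
tcp [529.   80.5  86.6] yaw 92.1 t 46.2 dp now-axes [-1.9  0.6 40.3] turn z 0.1 dp after turn [-1.9  0.6 40.3]
held px (271, 237, 107, 135) tool centre [0.3 0.7] size [43.2 62.5] ang 90.0 zmed 0.0827165857959055
```

View pics/w8.png

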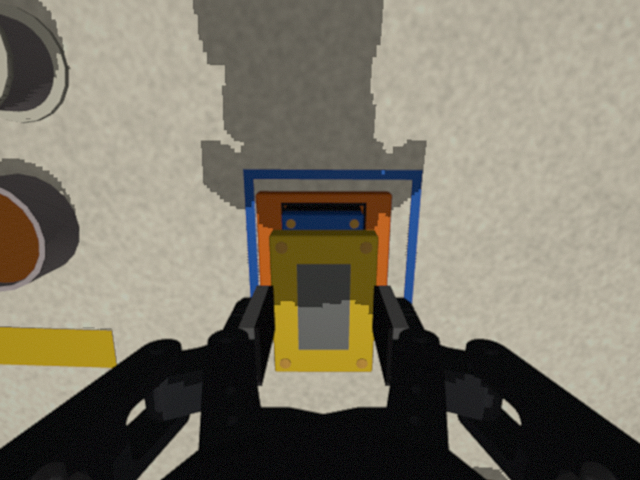

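Yellow is held square (271–378 × 237–372), with blue and black stacked beneath. Placing.

{"method": "play_rows", "body": {"steps": [{"claw": 180,"dp": [-0.002,0,0.015],"angular": [0,0,0]},{"claw": 180,"dp": [0,0,0.012],"angular": [0,0,0]},{"claw": 180,"dp": [0,0,0.008],"angular": [0,0,0]},{"claw": 180,"dp": [0,0,0.003],"angular": [0,0,0]},{"claw": 180,"dp": [0,0,0.0015],"angular": [0,0,0]},{"claw": 180,"dp": [0,0,0.001],"angular": [0,0,0]},{"claw": 180,"dp": [0,0,0],"angular": [0,0,0]},{"claw": 180,"dp": [0,0,0],"angular": [0,0,0]}]}}

```text
clock: 46.88
tcp_pos: [0.5318, 0.08, 0.0467]
orientation: [0.001, -0.017, 1.0, 0.0]
wrist_force: [0.0, -0.1, -0.1]
finger_gap: 0.0414
```

{"method": "play_rows", "body": {"steps": [{"claw": 180,"dp": [0,0,0.0005],"angular": [0,0,0]},{"claw": 180,"dp": [0,0,0],"angular": [0,0,0]},{"claw": 180,"dp": [0,0,0],"angular": [0,0,0]},{"claw": 180,"dp": [0,0,0],"angular": [0,0,0]},{"claw": 180,"dp": [0,0,0],"angular": [0,0,0]},{"claw": 180,"dp": [0,0,0],"angular": [0,0,0]},{"claw": 180,"dp": [0,0,0],"angular": [0,0,0]},{"claw": 180,"dp": [0,0,0],"angular": [0,0,0]}]}}

```text
clock: 47.55
tcp_pos: [0.5319, 0.0799, 0.0464]
orientation: [0.001, -0.017, 1.0, 0.0]
wrist_force: [-0.2, 0.1, 4.8]
finger_gap: 0.0411
```

{"method": "play_rows", "body": {"steps": [{"claw": 80,"dp": [0,0,0],"angular": [0,0,0]},{"claw": 80,"dp": [0,0,0],"angular": [0,0,0]},{"claw": 80,"dp": [0,0,0],"angular": [0,0,0]},{"claw": 80,"dp": [0,0,-0.01],"angular": [0,0,0]},{"claw": 80,"dp": [0,0,-0.02],"angular": [0,0,0]},{"claw": 255,"dp": [0,0,-0.01],"angular": [0,0,0]},{"claw": 255,"dp": [0,0,0],"angular": [0,0,0]},{"claw": 255,"dp": [0,0,0],"angular": [0,0,0]}]}}

```text
clock: 48.22
tcp_pos: [0.5321, 0.08, 0.0865]
orientation: [0.001, -0.017, 1.0, 0.0]
wrist_force: [0.7, -0.2, -0.6]
finger_gap: 0.0229
```

{"method": "play_rows", "body": {"steps": [{"claw": 255,"dp": [0,0,0],"angular": [0,0,0]},{"claw": 255,"dp": [0,0,0],"angular": [0,0,0]},{"claw": 255,"dp": [0,0,0],"angular": [0,0,0]},{"claw": 255,"dp": [0,0,0],"angular": [0,0,0]},{"claw": 255,"dp": [0,0,0.012],"angular": [0,0,0]},{"claw": 255,"dp": [0,0,0.012],"angular": [0,0,0]},{"claw": 255,"dp": [0,0,0],"angular": [0,0,0]},{"claw": 255,"dp": [0,0,0],"angular": [0,0,0]}]}}

```text
clock: 48.88
tcp_pos: [0.5303, 0.08, 0.0608]
orientation: [-0.001, -0.017, 1.0, 0.0]
wrist_force: [0.4, 0.2, 0.0]
finger_gap: 0.0002
```

{"method": "play_rows", "body": {"steps": [{"claw": 255,"dp": [0,0,0.007],"angular": [0,0,0]},{"claw": 255,"dp": [0,0,0.002],"angular": [0,0,0]},{"claw": 255,"dp": [0,0,0.001],"angular": [0,0,0]},{"claw": 255,"dp": [0,0,0.0005],"angular": [0,0,0]},{"claw": 255,"dp": [0,0,0.0003],"angular": [0,0,0]},{"claw": 255,"dp": [0,0,0],"angular": [0,0,0]},{"claw": 255,"dp": [0,0,0],"angular": [0,0,0]},{"claw": 255,"dp": [0,0,0],"angular": [0,0,0]}]}}

```text
clock: 49.55
tcp_pos: [0.5313, 0.08, 0.051]
orientation: [0.0, -0.017, 1.0, 0.0]
wrist_force: [-0.2, -0.3, 0.7]
finger_gap: 0.0002
```

{"method": "play_rows", "body": {"steps": [{"claw": 255,"dp": [0,0,0.0008],"angular": [0,0,0]},{"claw": 255,"dp": [0,0,0.0005],"angular": [0,0,0]},{"claw": 255,"dp": [0,0,0],"angular": [0,0,0]},{"claw": 255,"dp": [0,0,0],"angular": [0,0,0]},{"claw": 255,"dp": [0,0,0],"angular": [0,0,0]},{"claw": 255,"dp": [0,0,0],"angular": [0,0,0]},{"claw": 255,"dp": [0,0,0],"angular": [0,0,0]},{"claw": 255,"dp": [0,0,0],"angular": [0,0,0]}]}}

```text
clock: 50.22
tcp_pos: [0.5314, 0.08, 0.0501]
orientation: [0.0, -0.017, 1.0, 0.0]
wrist_force: [-0.8, -0.7, 4.9]
finger_gap: -0.0004
```

Yellow pressed with 4.9 N. On to red.

{"method": "play_rows", "body": {"steps": [{"claw": 255,"dp": [0,0,0],"angular": [0,0,0]},{"claw": 255,"dp": [0,0,-0.02],"angular": [0,0,0]},{"claw": 255,"dp": [0,0,-0.03],"angular": [0,0,0]},{"claw": 0,"dp": [0,0,-0.02],"angular": [0,0,0]},{"claw": 0,"dp": [-0.0057,0.0319,0],"angular": [0,0,0]},{"claw": 0,"dp": [-0.0057,0.0319,0],"angular": [0,0,0]},{"claw": 0,"dp": [-0.0057,0.0319,0],"angular": [0,0,0]},{"claw": 0,"dp": [-0.0057,0.0319,0],"angular": [0,0,0]}]}}

```text
clock: 50.88
tcp_pos: [0.5497, 0.2094, 0.1196]
orientation: [0.0, -0.017, 1.0, 0.0]
wrist_force: [1.2, 0.3, -0.7]
finger_gap: 0.0603
```

{"method": "play_rows", "body": {"steps": [{"claw": 0,"dp": [-0.0057,0.0319,0],"angular": [0,0,0]},{"claw": 0,"dp": [-0.0057,0.0319,0],"angular": [0,0,0]},{"claw": 0,"dp": [-0.0057,0.0319,0],"angular": [0,0,0]},{"claw": 0,"dp": [-0.0057,0.0319,0],"angular": [0,0,0]},{"claw": 0,"dp": [-0.0057,0.0319,0],"angular": [0,0,0]},{"claw": 0,"dp": [0,0,0],"angular": [0,0,0]},{"claw": 0,"dp": [0,0,0],"angular": [0,0,0]},{"claw": 0,"dp": [0,0,0],"angular": [0,0,0]}]}}

```text
clock: 51.55
tcp_pos: [0.5719, 0.3684, 0.1188]
orientation: [-0.001, -0.018, 1.0, -0.0]
wrist_force: [0.3, 0.1, -0.8]
finger_gap: 0.0855
```

{"method": "play_rows", "body": {"steps": [{"claw": 0,"dp": [0,0,0],"angular": [0,0,0]},{"claw": 0,"dp": [0,0,0],"angular": [0,0,0]},{"claw": 0,"dp": [0,0,0],"angular": [0,0,0]},{"claw": 0,"dp": [0,0,0],"angular": [0,0,0]},{"claw": 0,"dp": [0,0,0],"angular": [0,0,0]},{"claw": 0,"dp": [0,0,0],"angular": [0,0,0]},{"claw": 0,"dp": [0,0,0],"angular": [0,0,0]},{"claw": 0,"dp": [0,0,0],"angular": [0,0,0]}]}}

```text
clock: 52.22
tcp_pos: [0.5725, 0.3686, 0.1196]
orientation: [0.0, -0.017, 1.0, 0.0]
wrist_force: [-0.4, -0.2, -0.2]
finger_gap: 0.0857
```

```bash
python3 -c "
from h import *
layer('red');check()" | sed 's/np.float32(\([^)]*\))/\1/g;s/np.float64(\([^)]*\))/\1/g'
```

```text
red [[572.4, 369.4, 62.2, 42.6, 2.0, 10.6]]
tcp [572.5 368.6 119.6] yaw 92.0 t 52.3 dp now-axes [1.000e-01 7.000e-01 1.086e+02] turn z -0.0 dp after turn [  0.    0.8 108.6]
scene car [[534.1, 80.7, 77.9, 77.6, 2.1]] black 0.042 [[448.0, -418.8, 65.0, 40.4, 44.3, 43.5]] yellow 0.042 [[533.9, 80.3, 63.8, 43.3, 1.9, 42.5]] red 0.01 [[574.8, 367.8, 63.5, 41.8, 2.0, 10.5]] 
side car [[533.0, 47.8, 76.7, 17.4, 6.1]] yellow 0.042 [[531.9, 78.8, 65.2, 42.8, 1.8, 42.1]] red 0.01 [[572.7, 364.9, 55.6, 37.8, -3.0, 10.3]]
```

Yellow is centred on the carrier (0.2, 0.4 mm). Picking red.

{"method": "play_rows", "body": {"steps": [{"claw": 0,"dp": [0,0.0008,0.04],"angular": [0,0,0]},{"claw": 0,"dp": [0,0,0.035],"angular": [0,0,0]},{"claw": 0,"dp": [0,0,0.02],"angular": [0,0,0]},{"claw": 60,"dp": [0,0,0.012],"angular": [0,0,0]},{"claw": 80,"dp": [0,0,0],"angular": [0,0,0]},{"claw": 80,"dp": [0,0,0],"angular": [0,0,0]},{"claw": 80,"dp": [0,0,0],"angular": [0,0,0]},{"claw": 80,"dp": [0,0,0],"angular": [0,0,0]}]}}

```text
clock: 53.03
tcp_pos: [0.574, 0.3703, 0.0149]
orientation: [0.002, -0.017, 1.0, 0.001]
wrist_force: [-0.2, 0.1, -0.1]
finger_gap: 0.0588
```

{"method": "play_rows", "body": {"steps": [{"claw": 120,"dp": [0,0,0],"angular": [0,0,0]},{"claw": 150,"dp": [0,0,0],"angular": [0,0,0]},{"claw": 180,"dp": [0,0,0],"angular": [0,0,0]},{"claw": 180,"dp": [0,0,0],"angular": [0,0,0]},{"claw": 180,"dp": [0,0,0],"angular": [0,0,0]},{"claw": 180,"dp": [0,0,0],"angular": [0,0,0]},{"claw": 180,"dp": [0,0,0],"angular": [0,0,0]},{"claw": 180,"dp": [0,0,0],"angular": [0,0,0]}]}}

```text
clock: 53.7
tcp_pos: [0.5737, 0.37, 0.0149]
orientation: [0.002, -0.017, 1.0, 0.001]
wrist_force: [-0.2, 0.2, 5.2]
finger_gap: 0.0414
```

```bash
python3 -c "
from h import *
s=pose()[0];print(s['wrist_force'],s['finger_gap']);to(531,80.5,100,92)"
```

```text
[-0.19552725  0.23057341  5.20095434] 0.04138377540650408
tcp [573.7 370.   14.9] yaw 92.0 t 53.7 dp now-axes [  52.4 -287.8  -85.7] turn z -0.0 dp after turn [  52.7 -287.9  -85.1]
```

{"method": "play_rows", "body": {"steps": [{"claw": 180,"dp": [0,0,-0.015],"angular": [0,0,0]},{"claw": 180,"dp": [0,0,-0.025],"angular": [0,0,0]},{"claw": 180,"dp": [0,0,-0.025],"angular": [0,0,0]},{"claw": 180,"dp": [0,0,-0.02],"angular": [0,0,0]},{"claw": 180,"dp": [0.0053,-0.0288,0],"angular": [0,0,0]},{"claw": 180,"dp": [0.0053,-0.0288,0],"angular": [0,0,0]},{"claw": 180,"dp": [0.0053,-0.0288,0],"angular": [0,0,0]},{"claw": 180,"dp": [0.0053,-0.0288,0],"angular": [0,0,0]}]}}

```text
clock: 54.37
tcp_pos: [0.5553, 0.2528, 0.0986]
orientation: [0.001, -0.018, 1.0, 0.0]
wrist_force: [-0.3, -1.2, -0.8]
finger_gap: 0.0413
```

{"method": "play_rows", "body": {"steps": [{"claw": 180,"dp": [0.0053,-0.0288,0],"angular": [0,0,0]},{"claw": 180,"dp": [0.0053,-0.0288,0],"angular": [0,0,0]},{"claw": 180,"dp": [0.0053,-0.0288,0],"angular": [0,0,0]},{"claw": 180,"dp": [0.0053,-0.0288,0],"angular": [0,0,0]},{"claw": 180,"dp": [0.0053,-0.0288,0],"angular": [0,0,0]},{"claw": 180,"dp": [0.0053,-0.0288,0],"angular": [0,0,0]},{"claw": 180,"dp": [0,0,0],"angular": [0,0,0]},{"claw": 180,"dp": [0,0,0],"angular": [0,0,0]}]}}

```text
clock: 55.03
tcp_pos: [0.5298, 0.0785, 0.0984]
orientation: [0.001, -0.016, 1.0, 0.0]
wrist_force: [0.5, 0.3, -0.8]
finger_gap: 0.0411
```

{"method": "play_rows", "body": {"steps": [{"claw": 180,"dp": [0,0,0],"angular": [0,0,0]},{"claw": 180,"dp": [0,0,0],"angular": [0,0,0]},{"claw": 180,"dp": [0,0,0],"angular": [0,0,0]},{"claw": 180,"dp": [0,0,0],"angular": [0,0,0]},{"claw": 180,"dp": [0,0,0],"angular": [0,0,0]},{"claw": 180,"dp": [0,0,0],"angular": [0,0,0]},{"claw": 180,"dp": [0,0,0],"angular": [0,0,0]},{"claw": 180,"dp": [0,0,0],"angular": [0,0,0]}]}}

```text
clock: 55.7
tcp_pos: [0.5295, 0.08, 0.0974]
orientation: [-0.0, -0.018, 1.0, 0.0]
wrist_force: [-0.5, -0.0, -0.0]
finger_gap: 0.0415
```

```bash
python3 -c "
from h import *
s=pose()[0];print(s['wrist_force'],s['finger_gap']);to(530.9,81.2,56.9,92);held('red',dz=-.0049)"
```

```text
[-0.45640961 -0.0059876  -0.03703876] 0.041486592975770405
tcp [529.5  80.   97.4] yaw 92.0 t 55.7 dp now-axes [-1.5  1.2 40.5] turn z 0.0 dp after turn [-1.5  1.2 40.5]
held px (271, 236, 106, 134) tool centre [0.7 0.7] size [43.4 62.2] ang 90.0 zmed 0.09298245374554018
```

{"method": "play_rows", "body": {"steps": [{"claw": 180,"dp": [-0.002,0.0004,0.015],"angular": [0,0,0]},{"claw": 180,"dp": [0,0,0.012],"angular": [0,0,0]},{"claw": 180,"dp": [0,0,0.008],"angular": [0,0,0]},{"claw": 180,"dp": [0,0,0.003],"angular": [0,0,0]},{"claw": 180,"dp": [0,0,0.0015],"angular": [0,0,0]},{"claw": 180,"dp": [0,0,0.0007],"angular": [0,0,0]},{"claw": 180,"dp": [0,0,0],"angular": [0,0,0]},{"claw": 180,"dp": [0,0,0],"angular": [0,0,0]}]}}

```text
clock: 56.42
tcp_pos: [0.5319, 0.0803, 0.0579]
orientation: [0.001, -0.017, 1.0, 0.0]
wrist_force: [-0.3, 0.5, -0.8]
finger_gap: 0.0406
```

{"method": "play_rows", "body": {"steps": [{"claw": 180,"dp": [0,0,0.0007],"angular": [0,0,0]},{"claw": 180,"dp": [0,0,0],"angular": [0,0,0]},{"claw": 180,"dp": [0,0,0],"angular": [0,0,0]},{"claw": 180,"dp": [0,0,0],"angular": [0,0,0]},{"claw": 180,"dp": [0,0,0],"angular": [0,0,0]},{"claw": 180,"dp": [0,0,0],"angular": [0,0,0]},{"claw": 180,"dp": [0,0,0],"angular": [0,0,0]},{"claw": 180,"dp": [0,0,0],"angular": [0,0,0]}]}}

```text
clock: 57.08
tcp_pos: [0.5315, 0.0803, 0.0566]
orientation: [0.0, -0.017, 1.0, 0.0]
wrist_force: [0.9, -0.3, -1.3]
finger_gap: 0.0414
```

{"method": "play_rows", "body": {"steps": [{"claw": 180,"dp": [0,0,0.0006],"angular": [0,0,0]},{"claw": 180,"dp": [0,0,0],"angular": [0,0,0]},{"claw": 180,"dp": [0,0,0],"angular": [0,0,0]},{"claw": 180,"dp": [0,0,0],"angular": [0,0,0]},{"claw": 180,"dp": [0,0,0],"angular": [0,0,0]},{"claw": 180,"dp": [0,0,0],"angular": [0,0,0]},{"claw": 180,"dp": [0,0,0],"angular": [0,0,0]},{"claw": 180,"dp": [0,0,0],"angular": [0,0,0]}]}}

```text
clock: 57.75
tcp_pos: [0.5315, 0.0803, 0.056]
orientation: [-0.0, -0.017, 1.0, 0.0]
wrist_force: [-0.8, 0.0, 0.2]
finger_gap: 0.041
```

{"method": "play_rows", "body": {"steps": [{"claw": 180,"dp": [0,0,0.0005],"angular": [0,0,0]},{"claw": 180,"dp": [0,0,0],"angular": [0,0,0]},{"claw": 180,"dp": [0,0,0],"angular": [0,0,0]},{"claw": 180,"dp": [0,0,0],"angular": [0,0,0]},{"claw": 180,"dp": [0,0,0],"angular": [0,0,0]},{"claw": 180,"dp": [0,0,0],"angular": [0,0,0]},{"claw": 180,"dp": [0,0,0],"angular": [0,0,0]},{"claw": 180,"dp": [0,0,0],"angular": [0,0,0]}]}}

```text
clock: 58.42
tcp_pos: [0.5315, 0.0803, 0.0555]
orientation: [0.0, -0.017, 1.0, 0.0]
wrist_force: [-0.7, -0.4, -0.6]
finger_gap: 0.0412
```

{"method": "play_rows", "body": {"steps": [{"claw": 180,"dp": [0,0,0.0005],"angular": [0,0,0]},{"claw": 180,"dp": [0,0,0],"angular": [0,0,0]},{"claw": 180,"dp": [0,0,0],"angular": [0,0,0]},{"claw": 180,"dp": [0,0,0],"angular": [0,0,0]},{"claw": 180,"dp": [0,0,0],"angular": [0,0,0]},{"claw": 180,"dp": [0,0,0],"angular": [0,0,0]},{"claw": 180,"dp": [0,0,0],"angular": [0,0,0]},{"claw": 180,"dp": [0,0,0],"angular": [0,0,0]}]}}

```text
clock: 59.08
tcp_pos: [0.5315, 0.0803, 0.055]
orientation: [0.0, -0.017, 1.0, 0.0]
wrist_force: [-0.8, -0.1, -0.3]
finger_gap: 0.0412
```

```bash
python3 -c "
from h import *
s=pose()[0];print(s['wrist_force'],s['finger_gap'],s['tcp_pos']);held('red',dz=-.0049);check()"| sed 's/np.float32(\([^)]*\))/\1/g;s/np.float64(\([^)]*\))/\1/g'
```

```text
[-0.78980947 -0.08758156 -0.34231319] 0.041167753515693434 [0.53149401 0.08025231 0.05500835]
held px (270, 235, 108, 135) tool centre [0.9 0.7] size [43.5 62.6] ang 90.0 zmed 0.05056061167964518
scene car [[547.4, 59.7, 52.7, 34.6, 1.8]] black 0.042 [[448.0, -418.8, 65.0, 40.4, 44.3, 43.1]] 
side car []
```

No contact where the stack top should be, so something may have moved. I'll lift and look.

{"method": "play_rows", "body": {"steps": [{"claw": 180,"dp": [0,0,-0.02],"angular": [0,0,0]},{"claw": 180,"dp": [0,0,-0.03],"angular": [0,0,0]},{"claw": 180,"dp": [0,0,-0.03],"angular": [0,0,0]},{"claw": 180,"dp": [0.035,0,0],"angular": [0,0,0]},{"claw": 180,"dp": [0.035,0,0],"angular": [0,0,0]},{"claw": 180,"dp": [0,0,0],"angular": [0,0,0]},{"claw": 180,"dp": [0,0,0],"angular": [0,0,0]},{"claw": 180,"dp": [0,0,0],"angular": [0,0,0]}]}}

```text
clock: 59.9
tcp_pos: [0.4621, 0.0778, 0.1354]
orientation: [0.001, -0.017, 1.0, 0.0]
wrist_force: [1.3, -0.2, -0.4]
finger_gap: 0.0408
```

```bash
python3 -c "
from h import *
s=pose()[0];print(s['wrist_force'],s['finger_gap'],s['tcp_pos']);held('red',dz=-.0049);check()
rgb,P=cam('scene');save(cv2.resize(rgb[180:330,270:590],None,fx=2.5,fy=2.5,interpolation=cv2.INTER_CUBIC),'s9.png')
"| sed 's/np.float32(\([^)]*\))/\1/g;s/np.float64(\([^)]*\))/\1/g'
```

```text
[ 1.25766541 -0.15528679 -0.44043096] 0.04077161622529088 [0.46209302 0.0778267  0.13540194]
held px (274, 297, 100, 73) tool centre [-12.7   0.7] size [43.5 35.4] ang 90.0 zmed 0.13093113711888968
scene car [[518.0, 112.3, 47.5, 14.0, 3.4], [538.3, 48.8, 83.0, 29.8, 19.3]] black 0.042 [[448.0, -418.8, 65.0, 40.4, 44.3, 42.9]] blue 0.032 [[534.8, 84.5, 64.8, 49.9, 4.2, 32.4]] yellow 0.022 [[587.9, 103.9, 73.8, 44.3, 6.1, 26.0]] 
side car [[533.4, 53.7, 78.7, 30.0, 6.2]] blue 0.032 [[531.0, 81.3, 62.6, 49.7, -1.0, 31.8]] yellow 0.032 [[589.1, 98.3, 74.2, 35.4, -30.6, 28.3]]
```

View pics/s9.png

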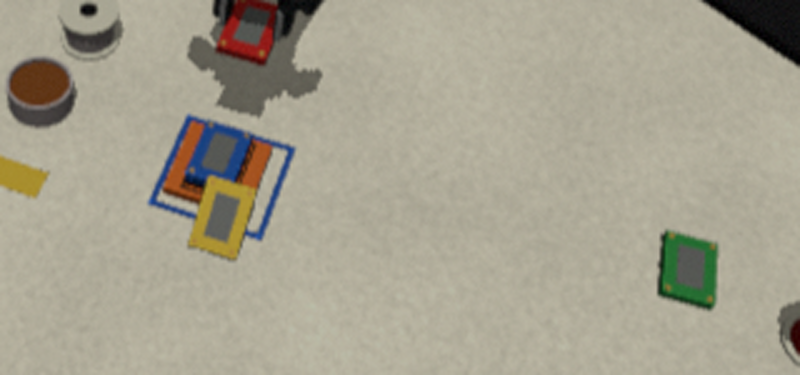

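Yellow was knocked off the stack and now lies tilted across the carrier's far edge (222,217 in the crop), with blue and black still in place. I'll park red on the free bench and redo yellow.

{"method": "play_rows", "body": {"steps": [{"claw": 180,"dp": [-0.0027,0.0303,0],"angular": [0,0,0]},{"claw": 180,"dp": [-0.0027,0.0303,0],"angular": [0,0,0]},{"claw": 180,"dp": [-0.0027,0.0303,0],"angular": [0,0,0]},{"claw": 180,"dp": [-0.0027,0.0303,0],"angular": [0,0,0]},{"claw": 180,"dp": [-0.0027,0.0303,0],"angular": [0,0,0]},{"claw": 180,"dp": [0,0,0.03],"angular": [0,0,0]},{"claw": 180,"dp": [0,0,0.03],"angular": [0,0,0]},{"claw": 180,"dp": [0,0,0.03],"angular": [0,0,0]}]}}

```text
clock: 60.77
tcp_pos: [0.471, 0.231, 0.0442]
orientation: [0.001, -0.018, 1.0, 0.0]
wrist_force: [-0.7, -0.3, -0.5]
finger_gap: 0.0409
```

{"method": "play_rows", "body": {"steps": [{"claw": 180,"dp": [0,0,0.017],"angular": [0,0,0]},{"claw": 180,"dp": [0,0,0.009],"angular": [0,0,0]},{"claw": 180,"dp": [0,0,0.003],"angular": [0,0,0]},{"claw": 180,"dp": [0,0,0.001],"angular": [0,0,0]},{"claw": 180,"dp": [0,0,0.0005],"angular": [0,0,0]},{"claw": 180,"dp": [0,0,0],"angular": [0,0,0]},{"claw": 180,"dp": [0,0,0],"angular": [0,0,0]},{"claw": 180,"dp": [0,0,0],"angular": [0,0,0]}]}}

```text
clock: 61.43
tcp_pos: [0.4705, 0.2299, 0.0151]
orientation: [0.001, -0.017, 1.0, 0.0]
wrist_force: [-0.3, -0.5, -0.9]
finger_gap: 0.0412
```

{"method": "play_rows", "body": {"steps": [{"claw": 80,"dp": [0,0,0],"angular": [0,0,0]},{"claw": 80,"dp": [0,0,0],"angular": [0,0,0]},{"claw": 80,"dp": [0,0,0],"angular": [0,0,0]},{"claw": 0,"dp": [0,0,-0.03],"angular": [0,0,0]},{"claw": 0,"dp": [0,0,-0.04],"angular": [0,0,0]},{"claw": 0,"dp": [0,0,-0.04],"angular": [0,0,0]},{"claw": 0,"dp": [0,0,-0.04],"angular": [0,0,0]},{"claw": 0,"dp": [-0.017,-0.0276,0],"angular": [0,0,0]}]}}

```text
clock: 62.1
tcp_pos: [0.4897, 0.2067, 0.1729]
orientation: [0.005, -0.02, 1.0, 0.002]
wrist_force: [1.3, 0.1, -0.2]
finger_gap: 0.0853
```

{"method": "play_rows", "body": {"steps": [{"claw": 0,"dp": [-0.017,-0.0276,0],"angular": [0,0,0]},{"claw": 0,"dp": [-0.017,-0.0276,0],"angular": [0,0,0]},{"claw": 0,"dp": [-0.017,-0.0276,0],"angular": [0,0,0]},{"claw": 0,"dp": [-0.017,-0.0276,0],"angular": [0,0,0]},{"claw": 0,"dp": [0,0,0],"angular": [0,0,0]},{"claw": 0,"dp": [0,0,0],"angular": [0,0,0]},{"claw": 0,"dp": [0,0,0],"angular": [0,0,0]},{"claw": 0,"dp": [0,0,0],"angular": [0,0,0]}]}}

```text
clock: 62.77
tcp_pos: [0.5587, 0.0955, 0.1644]
orientation: [-0.0, -0.018, 1.0, 0.0]
wrist_force: [-0.8, 0.4, 0.3]
finger_gap: 0.0851
```

{"method": "play_rows", "body": {"steps": [{"claw": 0,"dp": [0,0,0],"angular": [0,0,0]},{"claw": 0,"dp": [0,0,0],"angular": [0,0,0]},{"claw": 0,"dp": [0,0,0],"angular": [0,0,0]},{"claw": 0,"dp": [0,0,0],"angular": [0,0,0]},{"claw": 0,"dp": [0,0,0],"angular": [0,0,0]},{"claw": 0,"dp": [0,0,0],"angular": [0,0,0]},{"claw": 0,"dp": [0,0,0],"angular": [0,0,0]},{"claw": 0,"dp": [0,0,0],"angular": [0,0,0]}]}}

```text
clock: 63.43
tcp_pos: [0.5595, 0.0947, 0.1645]
orientation: [0.0, -0.017, 1.0, 0.0]
wrist_force: [-0.6, 0.0, 0.1]
finger_gap: 0.0854
```

```bash
cat > y.py <<'E'
from h import *
import sys
rgb,P=cam('wrist');save(rgb,sys.argv[1])
def plane(m,n):
    q=P[m>0]*1000;q=q[np.isfinite(q[:,0])]
    A=np.c_[q[:,:2]-q[:,:2].mean(0),np.ones(len(q))];s=np.linalg.lstsq(A,q[:,2],rcond=None)[0]
    for _ in range(3):
        r=A@s-q[:,2];k=abs(r)<2;s=np.linalg.lstsq(A[k],q[k,2],rcond=None)[0]
    print(n,'slope x,y',s[:2].round(3),'z at',q[:,:2].mean(0).round(1),s[2].round(1),'rect',[np.round(v,1) for v in cv2.minAreaRect(q[k][:,:2].astype(np.float32))],k.sum())
m=mask(rgb,'yellow');m=cv2.morphologyEx(m,cv2.MORPH_CLOSE,np.ones((9,9),np.uint8))
k=cv2.findContours(m,cv2.RETR_EXTERNAL,cv2.CHAIN_APPROX_NONE)[0]
for c in k:
    if cv2.contourArea(c)>800:
        mm=np.zeros_like(m);cv2.drawContours(mm,[c],-1,255,-1);plane(cv2.erode(mm,np.ones((3,3),np.uint8)),'yellow')
for c,z in(('orange',.012),('blue',.032),('black',.022),('red',.01)):
    print(c,[b for b in blobs('wrist',rgb,P,c,z,300,.006)])
to(531,81,100,92)
E
python3 y.py w10.png| sed 's/np.float32(\([^)]*\))/\1/g;s/np.float64(\([^)]*\))/\1/g'
```

```text
yellow slope x,y [-0.007  0.   ] z at [ 607.3 -111.6] 1.3 rect [array([ 607.6, -111.8]), array([99.4, 28.4]), 89.7] 3212
yellow slope x,y [-0.648 -0.032] z at [586.8 105.1] 28.3 rect [array([589.1, 105.3]), array([52.1, 40.9]), 2.4] 2363
orange [[540.9, 60.5, 60.4, 37.0, 3.0, 12.5], [529.4, 113.5, 43.8, 13.5, 2.7, 12.4]]
blue [[530.7, 80.4, 62.4, 42.5, 2.0, 32.6]]
black [[523.7, -127.4, 57.4, 25.6, 10.4, 28.0], [513.8, -80.2, 61.1, 35.5, 12.9, 17.4], [433.9, -74.5, 45.7, 25.4, -17.0, 19.2]]
red [[469.5, 230.0, 62.2, 43.0, 2.0, 10.6]]
tcp [559.5  94.7 164.5] yaw 92.0 t 63.5 dp now-axes [ 29.  -12.7  64.5] turn z -0.0 dp after turn [ 29.  -12.7  64.5]
```

View pics/w10.png

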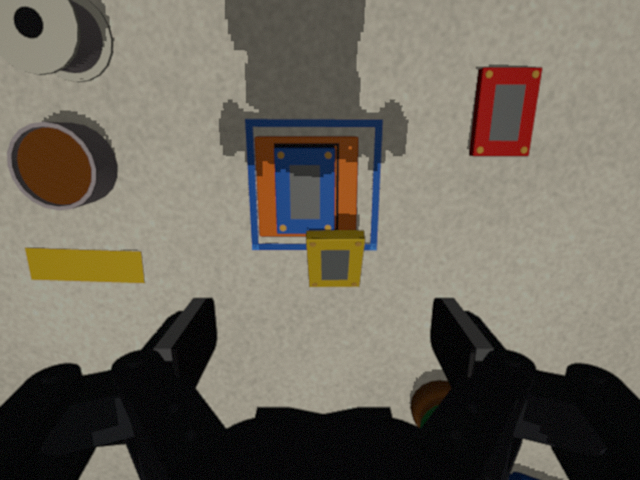

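Yellow is leaning on the stack, tilted 33° about y, with its lower edge on the bench at about x=613. I'll pinch its long sides, pull it away from the stack and let it fall flat on free bench.

{"method": "play_rows", "body": {"steps": [{"claw": 0,"dp": [-0.033,0.0088,0],"angular": [0,0,0]},{"claw": 0,"dp": [0,0,0.04],"angular": [0,0,0]},{"claw": 0,"dp": [0,0,0.04],"angular": [0,0,0]},{"claw": 40,"dp": [0,0,0.03],"angular": [0,0,0]},{"claw": 60,"dp": [0,0,0.02],"angular": [0,0,0]},{"claw": 80,"dp": [0,0,0.014],"angular": [0,0,0]},{"claw": 80,"dp": [0,0,0],"angular": [0,0,0]},{"claw": 80,"dp": [0,0,0],"angular": [0,0,0]}]}}

```text
clock: 64.15
tcp_pos: [0.5915, 0.1046, 0.0198]
orientation: [-0.001, -0.017, 1.0, 0.0]
wrist_force: [0.7, 0.9, 0.2]
finger_gap: 0.0586
```

{"method": "play_rows", "body": {"steps": [{"claw": 120,"dp": [0,0,0],"angular": [0,0,0]},{"claw": 150,"dp": [0,0,0],"angular": [0,0,0]},{"claw": 170,"dp": [0,0,0],"angular": [0,0,0]},{"claw": 170,"dp": [0,0,0],"angular": [0,0,0]},{"claw": 170,"dp": [0,0,0],"angular": [0,0,0]},{"claw": 170,"dp": [0,0,0],"angular": [0,0,0]},{"claw": 170,"dp": [0,0,0],"angular": [0,0,0]},{"claw": 170,"dp": [0,0,0],"angular": [0,0,0]}]}}

```text
clock: 64.82
tcp_pos: [0.5934, 0.1047, 0.0219]
orientation: [0.001, -0.017, 1.0, 0.0]
wrist_force: [0.3, -0.1, 6.4]
finger_gap: 0.0428
```

{"method": "play_rows", "body": {"steps": [{"claw": 170,"dp": [-0.006,0,-0.006],"angular": [0,0,0]},{"claw": 170,"dp": [-0.01,0,-0.01],"angular": [0,0,0]},{"claw": 170,"dp": [-0.015,0,-0.01],"angular": [0,0,0]},{"claw": 170,"dp": [-0.02,0,0],"angular": [0,0,0]},{"claw": 170,"dp": [-0.015,0,0],"angular": [0,0,0]},{"claw": 170,"dp": [0,0,0],"angular": [0,0,0]},{"claw": 170,"dp": [0,0,0],"angular": [0,0,0]},{"claw": 170,"dp": [0,0,0],"angular": [0,0,0]}]}}

```text
clock: 65.48
tcp_pos: [0.6568, 0.107, 0.0458]
orientation: [-0.001, -0.017, 1.0, 0.0]
wrist_force: [-0.4, 0.7, -1.6]
finger_gap: 0.0428
```

```bash
python3 -c "
from h import *
s=pose()[0];print(s['wrist_force'],s['finger_gap'],s['tcp_pos'])
check()
rgb,P=cam('side');save(cv2.resize(rgb[170:290,240:400],None,fx=5,fy=5,interpolation=cv2.INTER_CUBIC),'s11.png')
m=mask(rgb,'yellow');P=P*1000;q=P[(m>0)&(P[...,1]>50)&(P[...,1]<150)];print(np.nanpercentile(q,[2,50,98],axis=0).round(1))
"| sed 's/np.float32(\([^)]*\))/\1/g;s/np.float64(\([^)]*\))/\1/g'
```

```text
[-0.38634766  0.70722246 -1.59281375] 0.042778993649315415 [0.65683873 0.10700109 0.04581435]
scene car [] black 0.042 [[448.0, -418.8, 65.0, 40.4, 44.3, 42.4]] red 0.01 [[472.3, 229.2, 62.6, 41.4, 1.9, 10.5]] 
side car [] black 0.022 [[735.9, 195.6, 51.0, 47.9, 82.0, 21.0]] blue 0.032 [[530.9, 81.3, 56.8, 49.4, -2.7, 32.3]] red 0.01 [[470.4, 226.1, 56.3, 37.9, -3.0, 10.3]] 
[[-225.5   79.3   32.2]
 [ 669.2  102.5   53.3]
 [ 679.   149.8  105.3]]
```

View pics/s11.png

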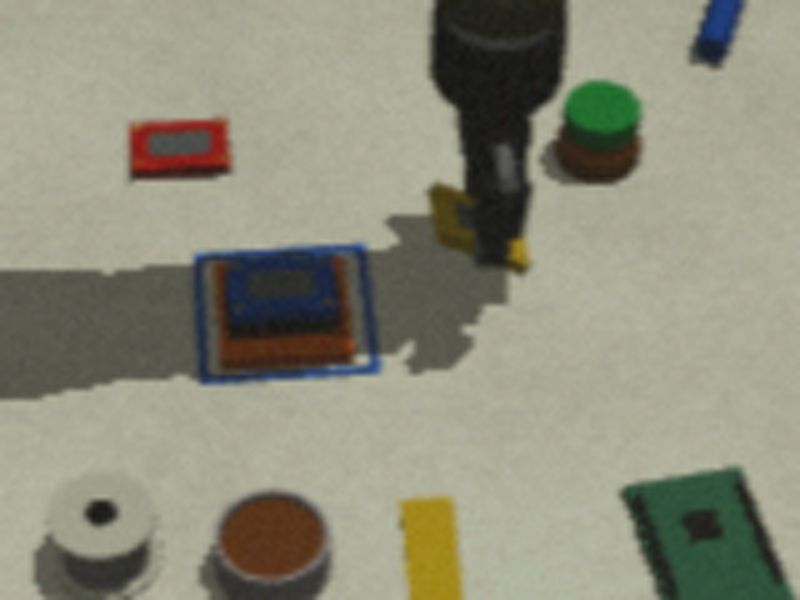

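Yellow is gripped clear of the stack, and the stack is undisturbed. Lowering and releasing.

{"method": "play_rows", "body": {"steps": [{"claw": 170,"dp": [0,0,0.01],"angular": [0,0,0]},{"claw": 170,"dp": [0,0,0.008],"angular": [0,0,0]},{"claw": 170,"dp": [0,0,0.005],"angular": [0,0,0]},{"claw": 170,"dp": [0,0,0.002],"angular": [0,0,0]},{"claw": 170,"dp": [0,0,0.002],"angular": [0,0,0]},{"claw": 170,"dp": [0,0,0],"angular": [0,0,0]},{"claw": 170,"dp": [0,0,0],"angular": [0,0,0]},{"claw": 170,"dp": [0,0,0],"angular": [0,0,0]}]}}

```text
clock: 66.3
tcp_pos: [0.6567, 0.1071, 0.0213]
orientation: [-0.001, -0.018, 1.0, -0.0]
wrist_force: [-8.2, -1.3, 15.7]
finger_gap: 0.0426
```

{"method": "play_rows", "body": {"steps": [{"claw": 60,"dp": [0,0,0],"angular": [0,0,0]},{"claw": 60,"dp": [0,0,0],"angular": [0,0,0]},{"claw": 60,"dp": [0,0,0],"angular": [0,0,0]},{"claw": 0,"dp": [0,0,0],"angular": [0,0,0]},{"claw": 0,"dp": [0,0,-0.03],"angular": [0,0,0]},{"claw": 0,"dp": [0,0,-0.035],"angular": [0,0,0]},{"claw": 0,"dp": [0,0,-0.035],"angular": [0,0,0]},{"claw": 0,"dp": [0,0,0],"angular": [0,0,0]}]}}

```text
clock: 66.97
tcp_pos: [0.6624, 0.1072, 0.1271]
orientation: [0.006, -0.017, 1.0, 0.0]
wrist_force: [1.9, -0.2, 0.4]
finger_gap: 0.0855
```

{"method": "play_rows", "body": {"steps": [{"claw": 0,"dp": [0,0,0],"angular": [0,0,0]},{"claw": 0,"dp": [0,0,0],"angular": [0,0,0]},{"claw": 0,"dp": [0,0,0],"angular": [0,0,0]},{"claw": 0,"dp": [0,0,0],"angular": [0,0,0]},{"claw": 0,"dp": [0,0,0],"angular": [0,0,0]},{"claw": 0,"dp": [0,0,0],"angular": [0,0,0]},{"claw": 0,"dp": [0,0,0],"angular": [0,0,0]},{"claw": 0,"dp": [0,0,0],"angular": [0,0,0]}]}}

```text
clock: 67.63
tcp_pos: [0.658, 0.107, 0.1191]
orientation: [-0.0, -0.017, 1.0, 0.0]
wrist_force: [0.6, 0.5, -0.2]
finger_gap: 0.0855
```

```bash
python3 -c "
from h import *
layer('yellow');check()
" | sed 's/np.float32(\([^)]*\))/\1/g;s/np.float64(\([^)]*\))/\1/g'
```

```text
yellow [[647.5, 107.0, 58.6, 43.1, 2.7, 10.5]]
tcp [658.1 107.  119.3] yaw 92.0 t 67.7 dp now-axes [ 10.5   0.4 108.3] turn z -0.7 dp after turn [ 10.5   0.5 108.3]
scene car [] black 0.042 [[448.0, -418.8, 65.0, 40.4, 44.3, 43.3]] yellow 0.01 [[647.4, 106.6, 63.3, 42.3, 2.9, 10.5]] red 0.01 [[472.4, 229.7, 63.1, 40.5, 1.2, 10.7]] 
side car [] black 0.022 [[735.9, 195.7, 51.0, 48.0, 82.0, 20.2]] red 0.01 [[470.8, 227.4, 57.0, 40.1, 3.5, 10.0]]
```

Yellow lies flat. Picking it again.

{"method": "play_rows", "body": {"steps": [{"claw": 0,"dp": [0.013,0.0005,0.035],"angular": [0,0,-0.7]},{"claw": 0,"dp": [0,0,0.035],"angular": [0,0,0]},{"claw": 0,"dp": [0,0,0.025],"angular": [0,0,0]},{"claw": 60,"dp": [0,0,0.012],"angular": [0,0,0]},{"claw": 80,"dp": [0,0,0],"angular": [0,0,0]},{"claw": 80,"dp": [0,0,0],"angular": [0,0,0]},{"claw": 80,"dp": [0,0,0],"angular": [0,0,0]},{"claw": 80,"dp": [0,0,0],"angular": [0,0,0]}]}}

```text
clock: 68.45
tcp_pos: [0.6471, 0.1071, 0.0149]
orientation: [0.002, -0.024, 1.0, 0.0]
wrist_force: [0.3, -0.1, -0.0]
finger_gap: 0.0588
```

{"method": "play_rows", "body": {"steps": [{"claw": 120,"dp": [0,0,0],"angular": [0,0,0]},{"claw": 150,"dp": [0,0,0],"angular": [0,0,0]},{"claw": 180,"dp": [0,0,0],"angular": [0,0,0]},{"claw": 180,"dp": [0,0,0],"angular": [0,0,0]},{"claw": 180,"dp": [0,0,0],"angular": [0,0,0]},{"claw": 180,"dp": [0,0,0],"angular": [0,0,0]},{"claw": 180,"dp": [0,0,0],"angular": [0,0,0]},{"claw": 180,"dp": [0,0,0],"angular": [0,0,0]}]}}

```text
clock: 69.12
tcp_pos: [0.6465, 0.1071, 0.0148]
orientation: [0.002, -0.024, 1.0, 0.0]
wrist_force: [-1.0, -1.0, 5.8]
finger_gap: 0.0412
```

```bash
python3 -c "
from h import *
s=pose()[0];print(s['wrist_force'],s['finger_gap']);to(531,80.5,90,92)"
```

```text
[-1.02816789 -1.00917771  5.78119122] 0.04122345016605325
tcp [646.5 107.1  14.8] yaw 92.7 t 69.1 dp now-axes [116.4 -21.2 -75.6] turn z 0.7 dp after turn [116.4 -22.6 -75.2]
```

{"method": "play_rows", "body": {"steps": [{"claw": 180,"dp": [0,0,-0.012],"angular": [0,0,0.7]},{"claw": 180,"dp": [0,0,-0.023],"angular": [0,0,0]},{"claw": 180,"dp": [0,0,-0.025],"angular": [0,0,0]},{"claw": 180,"dp": [0,0,-0.02],"angular": [0,0,0]},{"claw": 180,"dp": [0,0,0],"angular": [0,0,0]},{"claw": 180,"dp": [0.0166,-0.0032,0],"angular": [0,0,0]},{"claw": 180,"dp": [0.0166,-0.0032,0],"angular": [0,0,0]},{"claw": 180,"dp": [0.0166,-0.0032,0],"angular": [0,0,0]}]}}

```text
clock: 69.78
tcp_pos: [0.595, 0.0956, 0.0926]
orientation: [0.0, -0.017, 1.0, 0.0]
wrist_force: [-0.5, -0.9, 0.5]
finger_gap: 0.041
```

{"method": "play_rows", "body": {"steps": [{"claw": 180,"dp": [0.0166,-0.0032,0],"angular": [0,0,0]},{"claw": 180,"dp": [0.0166,-0.0032,0],"angular": [0,0,0]},{"claw": 180,"dp": [0.0166,-0.0032,0],"angular": [0,0,0]},{"claw": 180,"dp": [0.0166,-0.0032,0],"angular": [0,0,0]},{"claw": 180,"dp": [0,0,0],"angular": [0,0,0]},{"claw": 180,"dp": [0,0,0],"angular": [0,0,0]},{"claw": 180,"dp": [0,0,0],"angular": [0,0,0]},{"claw": 180,"dp": [0,0,0],"angular": [0,0,0]}]}}

```text
clock: 70.45
tcp_pos: [0.531, 0.0807, 0.0928]
orientation: [0.001, -0.017, 1.0, 0.0]
wrist_force: [0.7, 0.0, -0.8]
finger_gap: 0.041
```

{"method": "play_rows", "body": {"steps": [{"claw": 180,"dp": [0,0,0],"angular": [0,0,0]},{"claw": 180,"dp": [0,0,0],"angular": [0,0,0]},{"claw": 180,"dp": [0,0,0],"angular": [0,0,0]},{"claw": 180,"dp": [0,0,0],"angular": [0,0,0]},{"claw": 180,"dp": [0,0,0],"angular": [0,0,0]},{"claw": 180,"dp": [0,0,0],"angular": [0,0,0]},{"claw": 180,"dp": [0,0,0],"angular": [0,0,0]},{"claw": 180,"dp": [0,0,0],"angular": [0,0,0]}]}}

```text
clock: 71.12
tcp_pos: [0.5298, 0.0806, 0.0925]
orientation: [0.0, -0.017, 1.0, 0.0]
wrist_force: [-1.0, -0.7, 0.2]
finger_gap: 0.0411
```

```bash
python3 -c "
from h import *
s=pose()[0];print(s['wrist_force'],s['finger_gap']);to(530.9,81.2,46.8,92);held('yellow',dz=-.0048);check()"| sed 's/np.float32(\([^)]*\))/\1/g;s/np.float64(\([^)]*\))/\1/g'
```

```text
[-0.96971644 -0.70908793  0.23935714] 0.04112354344723703
tcp [529.8  80.6  92.5] yaw 92.0 t 71.1 dp now-axes [-1.2  0.5 45.7] turn z -0.0 dp after turn [-1.2  0.6 45.7]
held px (271, 235, 106, 134) tool centre [1.2 0.7] size [43.4 62.1] ang 90.0 zmed 0.08810229899866981
scene car [[537.1, 80.9, 77.9, 71.9, -87.9]] black 0.032 [[539.1, 85.4, 72.0, 43.5, -5.0, 29.9]] black 0.042 [[448.0, -418.8, 65.0, 40.4, 44.3, 43.4]] blue 0.032 [[535.3, 82.4, 67.2, 44.9, -4.2, 31.9]] red 0.01 [[472.1, 229.7, 62.5, 40.5, 1.2, 10.7]] 
side car [] blue 0.032 [[532.3, 78.9, 59.8, 45.3, -2.8, 32.1]] red 0.01 [[470.0, 227.4, 58.8, 40.2, 4.0, 10.7]]
```

{"method": "play_rows", "body": {"steps": [{"claw": 180,"dp": [-0.0023,0,0.02],"angular": [0,0,0]},{"claw": 180,"dp": [0,0,0.012],"angular": [0,0,0]},{"claw": 180,"dp": [0,0,0.008],"angular": [0,0,0]},{"claw": 180,"dp": [0,0,0.003],"angular": [0,0,0]},{"claw": 180,"dp": [0,0,0.0015],"angular": [0,0,0]},{"claw": 180,"dp": [0,0,0.0007],"angular": [0,0,0]},{"claw": 180,"dp": [0,0,0],"angular": [0,0,0]},{"claw": 180,"dp": [0,0,0],"angular": [0,0,0]}]}}

```text
clock: 71.93
tcp_pos: [0.5326, 0.0807, 0.0479]
orientation: [0.001, -0.017, 1.0, 0.0]
wrist_force: [0.3, -0.9, 0.3]
finger_gap: 0.0412
```

{"method": "play_rows", "body": {"steps": [{"claw": 180,"dp": [0,0,0.0007],"angular": [0,0,0]},{"claw": 180,"dp": [0,0,0],"angular": [0,0,0]},{"claw": 180,"dp": [0,0,0],"angular": [0,0,0]},{"claw": 180,"dp": [0,0,0],"angular": [0,0,0]},{"claw": 180,"dp": [0,0,0],"angular": [0,0,0]},{"claw": 180,"dp": [0,0,0],"angular": [0,0,0]},{"claw": 180,"dp": [0,0,0],"angular": [0,0,0]},{"claw": 180,"dp": [0,0,0],"angular": [0,0,0]}]}}

```text
clock: 72.6
tcp_pos: [0.5323, 0.0807, 0.0469]
orientation: [0.0, -0.017, 1.0, 0.0]
wrist_force: [-0.4, -0.3, 3.0]
finger_gap: 0.0408
```

Contact at 46.9 as expected (3 N). I'll release and press from the top.

{"method": "play_rows", "body": {"steps": [{"claw": 80,"dp": [0,0,0],"angular": [0,0,0]},{"claw": 80,"dp": [0,0,0],"angular": [0,0,0]},{"claw": 80,"dp": [0,0,0],"angular": [0,0,0]},{"claw": 80,"dp": [0,0,-0.01],"angular": [0,0,0]},{"claw": 80,"dp": [0,0,-0.02],"angular": [0,0,0]},{"claw": 255,"dp": [0,0,-0.01],"angular": [0,0,0]},{"claw": 255,"dp": [0,0,0],"angular": [0,0,0]},{"claw": 255,"dp": [0,0,0],"angular": [0,0,0]}]}}

```text
clock: 73.27
tcp_pos: [0.5329, 0.0807, 0.0875]
orientation: [0.001, -0.017, 1.0, 0.0]
wrist_force: [0.6, -0.4, -0.6]
finger_gap: 0.0229
```

{"method": "play_rows", "body": {"steps": [{"claw": 255,"dp": [0,0,0],"angular": [0,0,0]},{"claw": 255,"dp": [0,0,0],"angular": [0,0,0]},{"claw": 255,"dp": [0,0,0],"angular": [0,0,0]},{"claw": 255,"dp": [0,0,0],"angular": [0,0,0]},{"claw": 255,"dp": [0,0,0.012],"angular": [0,0,0]},{"claw": 255,"dp": [0,0,0.012],"angular": [0,0,0]},{"claw": 255,"dp": [0,0,0],"angular": [0,0,0]},{"claw": 255,"dp": [0,0,0],"angular": [0,0,0]}]}}

```text
clock: 73.93
tcp_pos: [0.5311, 0.0807, 0.0618]
orientation: [-0.001, -0.017, 1.0, 0.0]
wrist_force: [0.1, 0.4, 0.1]
finger_gap: -0.0004
```

{"method": "play_rows", "body": {"steps": [{"claw": 255,"dp": [0,0,0.007],"angular": [0,0,0]},{"claw": 255,"dp": [0,0,0.002],"angular": [0,0,0]},{"claw": 255,"dp": [0,0,0.001],"angular": [0,0,0]},{"claw": 255,"dp": [0,0,0.0005],"angular": [0,0,0]},{"claw": 255,"dp": [0,0,0.0005],"angular": [0,0,0]},{"claw": 255,"dp": [0,0,0],"angular": [0,0,0]},{"claw": 255,"dp": [0,0,0],"angular": [0,0,0]},{"claw": 255,"dp": [0,0,0],"angular": [0,0,0]}]}}

```text
clock: 74.6
tcp_pos: [0.5322, 0.0807, 0.0518]
orientation: [0.0, -0.017, 1.0, 0.0]
wrist_force: [-0.0, 0.0, -0.4]
finger_gap: -0.0002
```

{"method": "play_rows", "body": {"steps": [{"claw": 255,"dp": [0,0,0.001],"angular": [0,0,0]},{"claw": 255,"dp": [0,0,0.0007],"angular": [0,0,0]},{"claw": 255,"dp": [0,0,0.0005],"angular": [0,0,0]},{"claw": 255,"dp": [0,0,0],"angular": [0,0,0]},{"claw": 255,"dp": [0,0,0],"angular": [0,0,0]},{"claw": 255,"dp": [0,0,0],"angular": [0,0,0]},{"claw": 255,"dp": [0,0,0],"angular": [0,0,0]},{"claw": 255,"dp": [0,0,0],"angular": [0,0,0]}]}}

```text
clock: 75.27
tcp_pos: [0.5322, 0.0807, 0.0501]
orientation: [0.0, -0.017, 1.0, 0.0]
wrist_force: [-1.2, 0.2, 5.3]
finger_gap: 0.0
```

{"method": "play_rows", "body": {"steps": [{"claw": 255,"dp": [0,0,0],"angular": [0,0,0]},{"claw": 255,"dp": [0,0,0],"angular": [0,0,0]},{"claw": 255,"dp": [0,0,0],"angular": [0,0,0]},{"claw": 255,"dp": [0,0,0],"angular": [0,0,0]},{"claw": 255,"dp": [0,0,0],"angular": [0,0,0]},{"claw": 255,"dp": [0,0,0],"angular": [0,0,0]},{"claw": 255,"dp": [0,0,0],"angular": [0,0,0]},{"claw": 255,"dp": [0,0,0],"angular": [0,0,0]}]}}

```text
clock: 75.93
tcp_pos: [0.5322, 0.0807, 0.05]
orientation: [0.0, -0.017, 1.0, 0.0]
wrist_force: [-1.2, -0.6, 5.6]
finger_gap: -0.0003
```

Pressed 5.5 N. Now red.

{"method": "play_rows", "body": {"steps": [{"claw": 255,"dp": [0,0,-0.02],"angular": [0,0,0]},{"claw": 255,"dp": [0,0,-0.03],"angular": [0,0,0]},{"claw": 0,"dp": [0,0,-0.02],"angular": [0,0,0]},{"claw": 0,"dp": [0.0115,0.0303,0],"angular": [0,0,0]},{"claw": 0,"dp": [0.0115,0.0303,0],"angular": [0,0,0]},{"claw": 0,"dp": [0.0115,0.0303,0],"angular": [0,0,0]},{"claw": 0,"dp": [0.0115,0.0303,0],"angular": [0,0,0]},{"claw": 0,"dp": [0.0115,0.0303,0],"angular": [0,0,0]}]}}

```text
clock: 76.6
tcp_pos: [0.4686, 0.2312, 0.1195]
orientation: [0.0, -0.017, 1.0, 0.0]
wrist_force: [0.3, 0.1, 0.3]
finger_gap: 0.0723
```

{"method": "play_rows", "body": {"steps": [{"claw": 0,"dp": [0,0,0],"angular": [0,0,0]},{"claw": 0,"dp": [0,0,0],"angular": [0,0,0]},{"claw": 0,"dp": [0,0,0],"angular": [0,0,0]},{"claw": 0,"dp": [0,0,0],"angular": [0,0,0]},{"claw": 0,"dp": [0,0,0],"angular": [0,0,0]},{"claw": 0,"dp": [0,0,0],"angular": [0,0,0]},{"claw": 0,"dp": [0,0,0],"angular": [0,0,0]},{"claw": 0,"dp": [0,0,0],"angular": [0,0,0]}]}}

```text
clock: 77.27
tcp_pos: [0.4696, 0.2295, 0.1194]
orientation: [-0.0, -0.017, 1.0, 0.0]
wrist_force: [0.1, -0.2, -0.4]
finger_gap: 0.0851
```

```bash
python3 -c "
from h import *
layer('red');check()
" | sed 's/np.float32(\([^)]*\))/\1/g;s/np.float64(\([^)]*\))/\1/g'
```

```text
red [[468.7, 230.5, 62.0, 42.7, 2.0, 10.5]]
tcp [469.6 229.6 119.4] yaw 91.9 t 77.3 dp now-axes [  0.8   0.9 108.4] turn z -0.1 dp after turn [  0.8   0.9 108.4]
scene car [[534.2, 80.8, 77.8, 77.6, 1.8]] black 0.042 [[448.0, -418.8, 65.0, 40.4, 44.3, 43.1]] yellow 0.042 [[533.4, 80.9, 63.7, 43.8, 1.9, 42.3]] red 0.01 [[471.6, 229.4, 63.6, 41.2, 1.2, 10.6]] 
side car [[532.8, 49.2, 76.0, 18.7, 3.1]] yellow 0.042 [[531.0, 79.7, 62.7, 41.2, -3.1, 42.1]] red 0.01 [[470.8, 227.4, 57.0, 40.1, 3.5, 10.4]]
```

Yellow is back in place (scene view within 1 mm of the carrier centre). Picking red.

{"method": "play_rows", "body": {"steps": [{"claw": 0,"dp": [0.001,0.0008,0.04],"angular": [0,0,0]},{"claw": 0,"dp": [0,0,0.035],"angular": [0,0,0]},{"claw": 0,"dp": [0,0,0.02],"angular": [0,0,0]},{"claw": 60,"dp": [0,0,0.012],"angular": [0,0,0]},{"claw": 80,"dp": [0,0,0],"angular": [0,0,0]},{"claw": 80,"dp": [0,0,0],"angular": [0,0,0]},{"claw": 80,"dp": [0,0,0],"angular": [0,0,0]},{"claw": 80,"dp": [0,0,0],"angular": [0,0,0]}]}}

```text
clock: 78.08
tcp_pos: [0.4695, 0.2313, 0.0138]
orientation: [0.001, -0.017, 1.0, 0.0]
wrist_force: [0.2, 0.8, 0.7]
finger_gap: 0.0585
```

{"method": "play_rows", "body": {"steps": [{"claw": 120,"dp": [0,0,0],"angular": [0,0,0]},{"claw": 150,"dp": [0,0,0],"angular": [0,0,0]},{"claw": 180,"dp": [0,0,0],"angular": [0,0,0]},{"claw": 180,"dp": [0,0,0],"angular": [0,0,0]},{"claw": 180,"dp": [0,0,0],"angular": [0,0,0]},{"claw": 180,"dp": [0,0,0],"angular": [0,0,0]},{"claw": 180,"dp": [0,0,0],"angular": [0,0,0]},{"claw": 180,"dp": [0,0,0],"angular": [0,0,0]}]}}

```text
clock: 78.75
tcp_pos: [0.4694, 0.2312, 0.014]
orientation: [0.001, -0.017, 1.0, 0.0]
wrist_force: [-0.7, -0.4, 5.6]
finger_gap: 0.0416
```

```bash
python3 -c "
from h import *
s=pose()[0];print(s['wrist_force'],s['finger_gap']);to(531.3,80.5,100,92)"
```

```text
[-0.70457447 -0.36122607  5.59006355] 0.04164744711778369
tcp [469.4 231.2  14. ] yaw 92.0 t 78.8 dp now-axes [ -56.9 -152.7  -85.9] turn z 0.0 dp after turn [ -56.6 -152.8  -86. ]
```

{"method": "play_rows", "body": {"steps": [{"claw": 180,"dp": [0,0,-0.015],"angular": [0,0,0]},{"claw": 180,"dp": [0,0,-0.025],"angular": [0,0,0]},{"claw": 180,"dp": [0,0,-0.025],"angular": [0,0,0]},{"claw": 180,"dp": [0,0,-0.02],"angular": [0,0,0]},{"claw": 180,"dp": [-0.0081,-0.0218,0],"angular": [0,0,0]},{"claw": 180,"dp": [-0.0081,-0.0218,0],"angular": [0,0,0]},{"claw": 180,"dp": [-0.0081,-0.0218,0],"angular": [0,0,0]},{"claw": 180,"dp": [-0.0081,-0.0218,0],"angular": [0,0,0]}]}}

```text
clock: 79.42
tcp_pos: [0.5043, 0.1442, 0.0984]
orientation: [0.001, -0.018, 1.0, 0.0]
wrist_force: [0.1, 0.3, -1.4]
finger_gap: 0.0416
```

{"method": "play_rows", "body": {"steps": [{"claw": 180,"dp": [-0.0081,-0.0218,0],"angular": [0,0,0]},{"claw": 180,"dp": [-0.0081,-0.0218,0],"angular": [0,0,0]},{"claw": 180,"dp": [-0.0081,-0.0218,0],"angular": [0,0,0]},{"claw": 180,"dp": [0,0,0],"angular": [0,0,0]},{"claw": 180,"dp": [0,0,0],"angular": [0,0,0]},{"claw": 180,"dp": [0,0,0],"angular": [0,0,0]},{"claw": 180,"dp": [0,0,0],"angular": [0,0,0]},{"claw": 180,"dp": [0,0,0],"angular": [0,0,0]}]}}

```text
clock: 80.08
tcp_pos: [0.5298, 0.0812, 0.0975]
orientation: [-0.0, -0.018, 1.0, 0.0]
wrist_force: [1.1, -0.1, 0.2]
finger_gap: 0.0415
```

{"method": "play_rows", "body": {"steps": [{"claw": 180,"dp": [0,0,0],"angular": [0,0,0]},{"claw": 180,"dp": [0,0,0],"angular": [0,0,0]},{"claw": 180,"dp": [0,0,0],"angular": [0,0,0]},{"claw": 180,"dp": [0,0,0],"angular": [0,0,0]},{"claw": 180,"dp": [0,0,0],"angular": [0,0,0]},{"claw": 180,"dp": [0,0,0],"angular": [0,0,0]},{"claw": 180,"dp": [0,0,0],"angular": [0,0,0]},{"claw": 180,"dp": [0,0,0],"angular": [0,0,0]}]}}

```text
clock: 80.75
tcp_pos: [0.5303, 0.0803, 0.0974]
orientation: [0.0, -0.017, 1.0, 0.0]
wrist_force: [0.6, -0.1, -0.2]
finger_gap: 0.0418
```

```bash
python3 -c "
from h import *
s=pose()[0];print(s['wrist_force'],s['finger_gap']);to(530.9,81.2,56,92);held('red',dz=-.004)"
```

```text
[ 0.59642393 -0.13374087 -0.22361595] 0.04180185830729507
tcp [530.3  80.3  97.4] yaw 92.0 t 80.8 dp now-axes [-0.6  0.9 41.4] turn z -0.0 dp after turn [-0.7  0.9 41.4]
held px (271, 239, 106, 134) tool centre [-0.3  0.7] size [43.1 62.1] ang 90.0 zmed 0.09376401384775662
```

{"method": "play_rows", "body": {"steps": [{"claw": 180,"dp": [-0.0003,0.0002,0.016],"angular": [0,0,0]},{"claw": 180,"dp": [0,0,0.012],"angular": [0,0,0]},{"claw": 180,"dp": [0,0,0.008],"angular": [0,0,0]},{"claw": 180,"dp": [0,0,0.003],"angular": [0,0,0]},{"claw": 180,"dp": [0,0,0.0015],"angular": [0,0,0]},{"claw": 180,"dp": [0,0,0.0007],"angular": [0,0,0]},{"claw": 180,"dp": [0,0,0],"angular": [0,0,0]},{"claw": 180,"dp": [0,0,0],"angular": [0,0,0]}]}}

```text
clock: 81.47
tcp_pos: [0.5311, 0.0805, 0.0568]
orientation: [0.001, -0.017, 1.0, 0.0]
wrist_force: [-0.2, -0.7, -0.4]
finger_gap: 0.0416
```

{"method": "play_rows", "body": {"steps": [{"claw": 180,"dp": [0,0,0.0005],"angular": [0,0,0]},{"claw": 180,"dp": [0,0,0],"angular": [0,0,0]},{"claw": 180,"dp": [0,0,0],"angular": [0,0,0]},{"claw": 180,"dp": [0,0,0],"angular": [0,0,0]},{"claw": 180,"dp": [0,0,0],"angular": [0,0,0]},{"claw": 180,"dp": [0,0,0],"angular": [0,0,0]},{"claw": 180,"dp": [0,0,0],"angular": [0,0,0]},{"claw": 180,"dp": [0,0,0],"angular": [0,0,0]}]}}

```text
clock: 82.13
tcp_pos: [0.531, 0.0805, 0.0561]
orientation: [0.0, -0.017, 1.0, 0.0]
wrist_force: [0.8, 0.5, 3.0]
finger_gap: 0.0414
```

Contact. Release and press from the top (contact expected at TCP ≈ 60.1).

{"method": "play_rows", "body": {"steps": [{"claw": 80,"dp": [0,0,0],"angular": [0,0,0]},{"claw": 80,"dp": [0,0,0],"angular": [0,0,0]},{"claw": 80,"dp": [0,0,0],"angular": [0,0,0]},{"claw": 80,"dp": [0,0,-0.01],"angular": [0,0,0]},{"claw": 80,"dp": [0,0,-0.02],"angular": [0,0,0]},{"claw": 255,"dp": [0,0,-0.01],"angular": [0,0,0]},{"claw": 255,"dp": [0,0,0],"angular": [0,0,0]},{"claw": 255,"dp": [0,0,0],"angular": [0,0,0]}]}}

```text
clock: 82.8
tcp_pos: [0.5314, 0.0805, 0.0966]
orientation: [0.001, -0.017, 1.0, 0.0]
wrist_force: [-0.5, -0.3, -1.0]
finger_gap: 0.0227
```

{"method": "play_rows", "body": {"steps": [{"claw": 255,"dp": [0,0,0],"angular": [0,0,0]},{"claw": 255,"dp": [0,0,0],"angular": [0,0,0]},{"claw": 255,"dp": [0,0,0],"angular": [0,0,0]},{"claw": 255,"dp": [0,0,0],"angular": [0,0,0]},{"claw": 255,"dp": [0,0,0.012],"angular": [0,0,0]},{"claw": 255,"dp": [0,0,0.012],"angular": [0,0,0]},{"claw": 255,"dp": [0,0,0],"angular": [0,0,0]},{"claw": 255,"dp": [0,0,0],"angular": [0,0,0]}]}}

```text
clock: 83.47
tcp_pos: [0.5297, 0.0805, 0.0709]
orientation: [-0.001, -0.017, 1.0, 0.0]
wrist_force: [0.0, 0.6, -0.3]
finger_gap: 0.0003
```

{"method": "play_rows", "body": {"steps": [{"claw": 255,"dp": [0,0,0.007],"angular": [0,0,0]},{"claw": 255,"dp": [0,0,0.002],"angular": [0,0,0]},{"claw": 255,"dp": [0,0,0.001],"angular": [0,0,0]},{"claw": 255,"dp": [0,0,0.0005],"angular": [0,0,0]},{"claw": 255,"dp": [0,0,0.0003],"angular": [0,0,0]},{"claw": 255,"dp": [0,0,0],"angular": [0,0,0]},{"claw": 255,"dp": [0,0,0],"angular": [0,0,0]},{"claw": 255,"dp": [0,0,0],"angular": [0,0,0]}]}}

```text
clock: 84.13
tcp_pos: [0.5307, 0.0806, 0.0611]
orientation: [0.0, -0.017, 1.0, 0.0]
wrist_force: [0.8, 0.3, -0.0]
finger_gap: 0.0001
```

{"method": "play_rows", "body": {"steps": [{"claw": 255,"dp": [0,0,0.0008],"angular": [0,0,0]},{"claw": 255,"dp": [0,0,0.0006],"angular": [0,0,0]},{"claw": 255,"dp": [0,0,0],"angular": [0,0,0]},{"claw": 255,"dp": [0,0,0],"angular": [0,0,0]},{"claw": 255,"dp": [0,0,0],"angular": [0,0,0]},{"claw": 255,"dp": [0,0,0],"angular": [0,0,0]},{"claw": 255,"dp": [0,0,0],"angular": [0,0,0]},{"claw": 255,"dp": [0,0,0],"angular": [0,0,0]}]}}

```text
clock: 84.8
tcp_pos: [0.5307, 0.0806, 0.0601]
orientation: [0.0, -0.017, 1.0, 0.0]
wrist_force: [-1.4, -0.8, 5.2]
finger_gap: 0.0001
```

{"method": "play_rows", "body": {"steps": [{"claw": 255,"dp": [0,0,0],"angular": [0,0,0]},{"claw": 255,"dp": [0,0,0],"angular": [0,0,0]},{"claw": 255,"dp": [0,0,0],"angular": [0,0,0]},{"claw": 255,"dp": [0,0,0],"angular": [0,0,0]},{"claw": 255,"dp": [0,0,0],"angular": [0,0,0]},{"claw": 255,"dp": [0,0,0],"angular": [0,0,0]},{"claw": 255,"dp": [0,0,0],"angular": [0,0,0]},{"claw": 255,"dp": [0,0,0],"angular": [0,0,0]}]}}

```text
clock: 85.47
tcp_pos: [0.5308, 0.0806, 0.0601]
orientation: [0.0, -0.017, 1.0, 0.0]
wrist_force: [-0.6, -0.1, 6.4]
finger_gap: 0.0
```

Pressed. I'll lift clear and check.

{"method": "play_rows", "body": {"steps": [{"claw": 255,"dp": [0,0,-0.02],"angular": [0,0,0]},{"claw": 255,"dp": [0,0,-0.04],"angular": [0,0,0]},{"claw": 255,"dp": [0,0,-0.04],"angular": [0,0,0]},{"claw": 255,"dp": [0,0,-0.04],"angular": [0,0,0]},{"claw": 255,"dp": [0.03,0,0],"angular": [0,0,0]},{"claw": 255,"dp": [0.03,0,0],"angular": [0,0,0]},{"claw": 255,"dp": [0,0,0],"angular": [0,0,0]},{"claw": 255,"dp": [0,0,0],"angular": [0,0,0]}]}}

```text
clock: 86.13
tcp_pos: [0.4692, 0.0785, 0.1996]
orientation: [-0.0, -0.018, 1.0, 0.0]
wrist_force: [1.4, -0.3, 0.5]
finger_gap: -0.0005
```

{"method": "play_rows", "body": {"steps": [{"claw": 255,"dp": [0,0,0],"angular": [0,0,0]},{"claw": 255,"dp": [0,0,0],"angular": [0,0,0]},{"claw": 255,"dp": [0,0,0],"angular": [0,0,0]},{"claw": 255,"dp": [0,0,0],"angular": [0,0,0]},{"claw": 255,"dp": [0,0,0],"angular": [0,0,0]},{"claw": 255,"dp": [0,0,0],"angular": [0,0,0]},{"claw": 255,"dp": [0,0,0],"angular": [0,0,0]},{"claw": 255,"dp": [0,0,0],"angular": [0,0,0]}]}}

```text
clock: 86.8
tcp_pos: [0.4707, 0.0784, 0.1994]
orientation: [-0.0, -0.017, 1.0, 0.0]
wrist_force: [0.2, -0.3, -0.0]
finger_gap: 0.0002
```

```bash
python3 -c "
from h import *
check()
rgb,P=cam('scene');save(cv2.resize(rgb[120:300,150:470],None,fx=2.5,fy=2.5,interpolation=cv2.INTER_CUBIC),'s12.png')
rgb,P=cam('side');P=P*1000
m=(P[...,2]>55)&(P[...,2]<70)&(np.hypot(P[...,0]-445,P[...,1]+422)<40);print('knob',cv2.minAreaRect(P[m][:,:2].astype(np.float32)))
" | sed 's/np.float32(\([^)]*\))/\1/g;s/np.float64(\([^)]*\))/\1/g'
```

```text
scene car [[534.2, 80.8, 77.8, 77.6, 1.8]] black 0.042 [[448.0, -418.8, 65.0, 40.4, 44.3, 43.3]] red 0.052 [[533.7, 81.0, 62.6, 43.1, 1.9, 52.5]] 
side car [[533.0, 47.6, 76.7, 17.9, 6.1]] black 0.032 [[531.7, 55.7, 65.0, 36.3, -1.0, 29.2]] red 0.052 [[531.7, 78.3, 61.3, 41.1, -3.1, 51.9]] 
knob ((445.2716064453125, -423.5019836425781), (15.49154281616211, 42.21038055419922), 75.0677490234375)
```

View pics/s12.png

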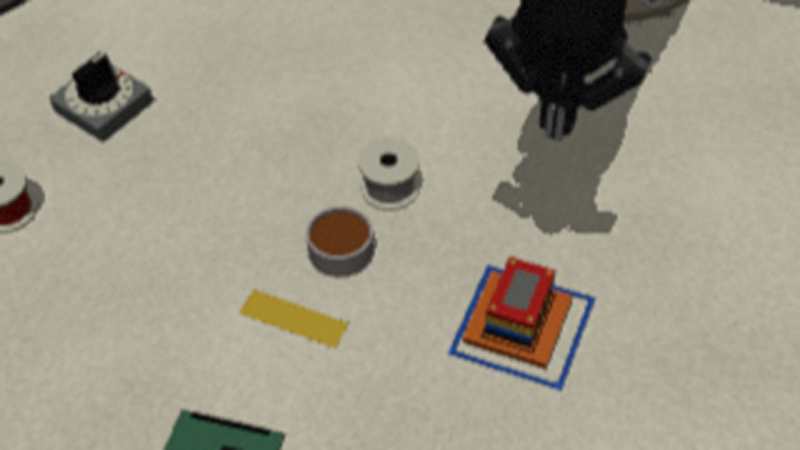

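The full stack is visible at (519,300) in the crop, in the order black, blue, yellow, red, inside the outline. Handing in.

```bash
python3 -c "
from h import *
print(env.hand_in())"
```

```text
the job is handed in; nothing more can be done
None
```

The job is handed in at about 87 s on the robot's clock. The interface gives no verdict, so the checks below are my own measurements.

- **Counter:** I turned the knob about 92° counter-clockwise to its stop. The bar lines up with the box's zero direction within about 1°.
- **Carrier:** I gripped it by its sides and slid it about 100 mm clear (in x) of the tin's centre. It lies inside the blue outline, about 5 mm off centre in y and about 1 mm in x, and square to the outline.
- **Layers:** All four were there and are stacked black, blue, yellow, red. Each was pressed from above with about 5–6 N.
- **Position of the stack:** Scene-camera offsets from the carrier centre were 0.3 mm for black, 0.8 mm for yellow and 0.5 mm for red. The scene view of blue was unreliable because its colour merged with the tape. The wrist camera put it 0.8 mm off. The red top is at 52 mm, as expected for the full stack.

**What went wrong and was mended:**
- The first grip on blue slid over its top, so I looked again and regripped lower.
- After yellow had been placed and pressed, it was knocked off and lay tilted against the stack. I noticed when red met no contact at the expected height. I parked red, laid yellow flat on the bench, put it back and pressed it again, then placed red.

**Not measured at the end:** I did not re-measure the flux jar, wire spool or board. No move was made near them.

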